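# Set out the mosaic display for visitors

### The arm

A 6-joint arm with a two-finger parallel gripper is mounted at the origin on the work surface. World frame = base frame: x ahead of the robot, y to its left, z up, the work surface at z = 0. Lengths are in m, angles in rad, forces in N, time in s.
With the tool pointing down it reaches from about 0.35 to 0.775 m from the base axis. Payload 5.5 kg.
Tool frame: the origin (TCP) lies midway between the tips of the shut fingers; the grasp point (between the pads) lies 19 mm behind it (pinch_z is the distance from the TCP to the grasp point, in m); z points along the fingers, x is the direction in which the jaws open and shut, and the axes are right-handed (so a half turn about z gives the same grasp; the last joint's range is limited). The gripper opens to 85 mm and grips with 20 to 120 N. Pads are 22 mm wide; open, the fingers measure 114 mm over their backs; the gripper's body (76 mm by 85 mm) begins 54 mm behind the grasp point. The pads swing forward as they close: fully open they stand 13 mm farther back than shut.
Start: joints at [1.135, 0.313, 0.046, 1.304, 0, 1.431], TCP at [0.168, 0.55, 0.231] pointing down, gripper open.
Joint ranges: [-2.76, 2.76], [-0.86, 1.69], [-1.03, 1.26], [-2.2, 2.34], [-1.47, 1.5], [-3.14, 3.14]. Speed limits (rad/s): [2.57, 2.57, 3.14, 3.14, 3.14, 3.14].

### API

Orientations are given as a unit quaternion [w, x, y, z].
In Python, from workcell import get_state, read_camera, camera_info, hand_in, trace, pinch_z gives the robot as it stands. The module is installed in compiled form; this text tells all that it offers.
- The arm moves only by the tool arm_command, never from a script. Its argument "steps" is text: rows parted by semicolons, each of 4 numbers parted by spaces: the shift along the world's x, y, z in mm, then the turn about the world's z in rad. In form: tx ty tz spin; .... A call has 1 to 20 rows; each row is the pose to reach, as a shift and turn from the pose measured when the call began; what a row does not reach only later rows make up. A row lasts 1/8 s, in which the tool goes at most 62.5 mm and 10.7 degrees, less where a joint would pass 70% of its speed; a pose out of reach is approached as far as the arm can. A call with a gripper value outside its range is refused whole. "fingers" is the gripper command: -1 is shut, 1 is fully open, values between are in proportion, set as the call begins (left out, the last holds). The fingers move at their own pace and stop on an object; "newtons" is the grip in N (left out, the last holds). Time passes only in rows, so rows that repeat a pose let the fingers close. It gives the time, the measured TCP pose, the force and the opening at its end, in the units of the state.
- get_state(): the state, without advancing time (a new reading comes with each control period).
- read_camera(name): name is "scene" or "top"; returns the picture (420x560x3 uint8, red, green, blue); there is no depth.
- camera_info(name): a dict with "mtx" (3x3 intrinsics, pixels), "k1" (the pictures are not rectified: a ray, as slopes to the right and down, at radius r is drawn at 1 + k1 r^2 times it, then the intrinsics apply), "R" (3x3) and "t" (3): a world point X has camera coordinates R X + t. Camera axes: x right, y down, z forward; pixel columns grow to the right and rows downward; lengths in m; the calibration is good to about 2 mm. A picture is of the moment at which its call begins. camera_info takes no time and is no camera call.
- hand_in(): hands the job in, once; it reports no verdict.
Trained networks look in the newest picture that a camera, given by its name, has taken for a name from the list of things; names that differ only in an ending like _2 or _b are one class to them, and where a whole thing is asked for, a point or a joint stands for the part that bears it (a point fixed in the world has none). Each returns a list of dicts, best first, with "score" (0 to 1); they miss things now and then, are a little off and sometimes report something else, mostly with a low value. They report only what shows in the picture. A call takes as long as a camera call. They do not tell look-alikes from the thing itself.
- trace(camera, name): "mask" (420x560 bool, what is visible of it) and "box" ([left, top, width, height] in pixels, round what is visible of it).
The state is a dict: "clock": time; "joint_pos": joint angles; "qvel": joint speeds; "tau": joint torques, N m; "tcp_pos": TCP position; "orientation": TCP orientation; "wrist_force": force on the tool from outside, world axes, zero at the start; "ft_torque": the same for the moment, N m; "finger_gap": finger opening in m.
Only numpy, scipy, OpenCV 4.12 (cv2) and the standard library are available. Lean on these libraries where they do the work, as an engineer would, in place of code of your own. Each camera call takes 0.05 s, during which the arm holds its last target.

### The job

Set out the bench for the visitors: draw every mosaic panel upward out of the slotted drying rack and stand it upright on the ledge of the sloping display stand, side by side, leaning back on the low back board with its stone-covered face outward, away from the back board. Tip the loose stones from the sorting tray into the tub, so that every stone ends up in the tub (pick up any that miss), and set the empty tray down flat on the bench. Leave the mallet, the glue bottle and the jar where they stand.

Things in the scene. Friction and masses are not known exactly. Their poses are not given: they have to be found in the camera images.
- panel_a: Mosaic panel (pale with a blue star and a gold middle): slab 10 mm thick, 70 wide, 120 high, about 0.2 kg, small stones on plywood. Starts upright in a slot of the rack; may be absent. Origin: middle of its lower edge, mid-thickness. z runs up the panel (upper edge z = 0.120), y along its width, x is its normal, pointing out of the stone-covered face (face x = +0.005, back x = -0.005).
- panel_b: Mosaic panel (pale with a gold and a blue diagonal band): slab 10 mm thick, 70 wide, 120 high, about 0.2 kg, small stones on plywood. Starts upright in a slot of the rack; may be absent. Origin: middle of its lower edge, mid-thickness. z runs up the panel (upper edge z = 0.120), y along its width, x is its normal, pointing out of the stone-covered face (face x = +0.005, back x = -0.005).
- panel_c: Mosaic panel (pale with a red flower on a green stem): slab 10 mm thick, 70 wide, 120 high, about 0.2 kg, small stones on plywood. Starts upright in a slot of the rack; may be absent. Origin: middle of its lower edge, mid-thickness. z runs up the panel (upper edge z = 0.120), y along its width, x is its normal, pointing out of the stone-covered face (face x = +0.005, back x = -0.005).
- panel_d: Mosaic panel (pale with a red border and a gold bar): slab 10 mm thick, 70 wide, 120 high, about 0.2 kg, small stones on plywood. Starts upright in a slot of the rack; may be absent. Origin: middle of its lower edge, mid-thickness. z runs up the panel (upper edge z = 0.120), y along its width, x is its normal, pointing out of the stone-covered face (face x = +0.005, back x = -0.005).
- rack: Fixed wooden rack, 230 x 98 mm. Origin: centre of underside, z up. Slots at x = -0.084, -0.028, 0.028, 0.084: panel stands on the board (z = 0.018), its x along the rack's x, between dowels 8 mm thick (y = -0.022 and 0.022, tops z = 0.078) that leave 13 mm, and side rails (inner faces y = -0.039 and 0.039, tops z = 0.040). Draw panels up 60 mm to clear the dowels.
- ledge: Ledge of the stand, reclined 20 deg. Origin: middle of the inner corner line of ledge and back board, 85 mm up. y along its 360 mm length, x outward from the back board (20 deg upward), z up the board's face (plane x = 0, z = 0 to 0.060). Ledge top: plane z = 0, x = 0 to 0.024, then a lip 6 mm thick, 10 mm high. A panel well stood has axes parallel to these, origin at x = 0.005, z = 0.
- stand: Fixed wooden display stand that carries the ledge. Origin: on the bench below the ledge's origin, x outward, z up. Its feet and back props reach x = -0.11 behind and 0.06 in front, and z = 0.15. Ledge room: four panels side by side, for instance at ledge y = -0.13, -0.043, 0.043 and 0.13; they rise 60 mm above the back board, where the fingers can hold them.
- tray: Loose aluminium sorting tray, 120 x 90 mm, 0.16 kg, with the stones. Origin: centre of underside, z up. Open mouth (no wall) at x = -0.06; other walls 22 mm high, 3 thick; floor 3 mm. A level wooden handle, 16 x 16 mm in section, sticks out behind from x = 0.062 to 0.148, its middle 34 mm above the underside. Stones slide off when it is tipped mouth-down 50 to 60 deg.
- tray_mouth (a point): Middle of the front edge of the tray's open mouth, on its floor (axes as the tray's).
- tray_grip (a point): Point on the tray handle's centre line to grip, 95 mm behind the tray's centre and 34 mm above its underside (axes as the tray's). The handle is 16 mm wide (along y) and 16 mm high there.
- stone0: Loose chunky mosaic stone (marble), a block of 20 x 16 x 13 mm (x, y, z), 12 g, origin at its centre; starts in the tray; may be absent.
- stone1: Loose chunky mosaic stone (green glass), a block of 20 x 16 x 13 mm (x, y, z), 12 g, origin at its centre; starts in the tray; may be absent.
- stone2: Loose chunky mosaic stone (terracotta), a block of 20 x 16 x 13 mm (x, y, z), 12 g, origin at its centre; starts in the tray; may be absent.
- stone3: Loose chunky mosaic stone (amber glass), a block of 20 x 16 x 13 mm (x, y, z), 12 g, origin at its centre; starts in the tray; may be absent.
- stone4: Loose chunky mosaic stone (white ceramic), a block of 20 x 16 x 13 mm (x, y, z), 12 g, origin at its centre; starts in the tray; may be absent.
- stone5: Loose chunky mosaic stone (blue ceramic), a block of 20 x 16 x 13 mm (x, y, z), 12 g, origin at its centre; starts in the tray; may be absent.
- tub: Loose open tub of clear plastic with a white rim, 120 x 160 mm (x, y) and 60 mm high, walls 4 mm, about 0.25 kg. Origin: centre of its underside, z up. It stands on the bench.
- mallet: Bystander: wooden carver's mallet standing on its head, 86 mm thick, 230 mm high. Origin: centre of its underside.
- glue: Bystander: glue bottle, 56 mm thick, 150 mm high. Origin: centre of its underside.
- jar: Bystander: glass jar with a white lid, 78 mm thick, 69 mm high. Origin: centre of its underside.
Not all that is in view belongs to the job. What is shaped like the tub but yellow is not meant.

How it is judged:
On the way:
1. the tray is tipped by at least 23 degrees with its mouth over the tub (angle between tray's own z axis and vertical above 0.4 rad and horizontal distance between tray_mouth and tub below 0.09 m and height (world z) of tray_mouth above 0.01 m), for 0.2 s.
At the end, for the whole second after the job is handed in: Each panel: lower edge on the ledge (within 9 mm) behind the lip, centre within 150 mm of the ledge's middle, within 0.15 rad of the back board's slope, face outward, at rest. Each stone: inside the tub. Tub and tray: flat on the bench (0.08 rad, 8 mm), at rest (x of panel_a in the frame of ledge between -0.002 and 0.018 m and y of panel_a in the frame of ledge between -0.15 and 0.15 m and z of panel_a in the frame of ledge between -0.005 and 0.009 m and angle between the z axis of each of panel_a, panel_b, panel_c, panel_d and the z axis of ledge, either way round below 0.15 rad and angle between the x axis of each of panel_a, panel_b, panel_c, panel_d and the x axis of ledge, either way round below 0.2 rad and angle between each of panel_a, panel_b, panel_c, panel_d's own x axis and vertical below 1.45 rad and linear speed of each of panel_a, panel_b, panel_c, panel_d, tub, tray below 0.02 m/s and x of panel_b in the frame of ledge between -0.002 and 0.018 m and y of panel_b in the frame of ledge between -0.15 and 0.15 m and z of panel_b in the frame of ledge between -0.005 and 0.009 m and x of panel_c in the frame of ledge between -0.002 and 0.018 m and y of panel_c in the frame of ledge between -0.15 and 0.15 m and z of panel_c in the frame of ledge between -0.005 and 0.009 m and x of panel_d in the frame of ledge between -0.002 and 0.018 m and y of panel_d in the frame of ledge between -0.15 and 0.15 m and z of panel_d in the frame of ledge between -0.005 and 0.009 m and x of stone0 in the frame of tub between -0.06 and 0.06 m and y of stone0 in the frame of tub between -0.08 and 0.08 m and z of stone0 in the frame of tub between 0 and 0.058 m and linear speed of each of stone0, stone1, stone2, stone3, stone4, stone5 below 0.03 m/s and x of stone1 in the frame of tub between -0.06 and 0.06 m and y of stone1 in the frame of tub between -0.08 and 0.08 m and z of stone1 in the frame of tub between 0 and 0.058 m and x of stone2 in the frame of tub between -0.06 and 0.06 m and y of stone2 in the frame of tub between -0.08 and 0.08 m and z of stone2 in the frame of tub between 0 and 0.058 m and x of stone3 in the frame of tub between -0.06 and 0.06 m and y of stone3 in the frame of tub between -0.08 and 0.08 m and z of stone3 in the frame of tub between 0 and 0.058 m and x of stone4 in the frame of tub between -0.06 and 0.06 m and y of stone4 in the frame of tub between -0.08 and 0.08 m and z of stone4 in the frame of tub between 0 and 0.058 m and x of stone5 in the frame of tub between -0.06 and 0.06 m and y of stone5 in the frame of tub between -0.08 and 0.08 m and z of stone5 in the frame of tub between 0 and 0.058 m and angle between each of tub, tray's own z axis and vertical below 0.08 rad and height (world z) of each of tub, tray below 0.008 m); the robot touches nothing.
It fails at once if the mallet, the glue bottle or the jar is shifted by more than 40 mm or tipped over (distance of any of mallet, glue, jar from where it was at the start of the episode above 0.04 m or angle between any of mallet, glue, jar's own z axis and vertical above 0.5 rad).
Of panel_a, panel_b, panel_c, panel_d only 2 to 4 are there at a start; the rules pass over those that are not, and their reading is None.
Of stone0, stone1, stone2, stone3, stone4, stone5 only 4 to 6 are there at a start; the rules pass over those that are not, and their reading is None.
At some moment in a run one of tub, tray may be knocked a few centimetres aside while the robot is not near it.
It also fails if it takes over 210 s, if anything falls off the work surface, if the arm or the gripper's body presses on something with over 40 N, if the wrist force passes 120 N, or if a joint passes its speed limit or range.

## Working session

There is one attempt and no reset: what is moved stays moved. The work goes in short steps, Python scripts to look and compute and a tool call to move; the robot and the scene stay as the last step left them, time stands still between calls to the robot, and variables do not carry over. Pictures are saved under pics/ and viewed, and the job is handed in when it is done.

Besides the shell and the picture viewer there is one more tool, called after "Emit:" as name(argument=value, ...) on one line, values as JSON. arm_command: Moves the arm, as the interface text tells. Its arguments: {"type":"object","properties":{"steps":{"type":"string"},"fingers":{"type":"number"},"newtons":{"type":"number"}},"required":["steps"]}

```bash
ls -la; mkdir -p pics; cat > h.py <<'E'
import numpy as np,cv2
from workcell import *
def snap(n,f,crop=None,s=1):
    im=read_camera(n)
    o=im[:,:,::-1].copy()
    if crop: x,y,w,h=crop;o=o[y:y+h,x:x+w]
    if s!=1:o=cv2.resize(o,None,fx=s,fy=s,interpolation=cv2.INTER_CUBIC)
    cv2.imwrite('pics/'+f,o);return im
def undist(c,uv):
    K=np.array(c['mtx']);uv=np.atleast_2d(uv).astype(float)
    d=(uv-K[:2,2])/[K[0,0],K[1,1]]
    k=c['k1'];x=d.copy()
    for _ in range(30):
        r2=(x**2).sum(1,keepdims=True);x=d/(1+k*r2)
    return x
def proj(n,X):
    c=camera_info(n);X=np.atleast_2d(X);P=X@np.array(c['R']).T+np.array(c['t'])
    s=P[:,:2]/P[:,2:];s=s*(1+c['k1']*(s**2).sum(1,keepdims=True));K=np.array(c['mtx'])
    return s*[K[0,0],K[1,1]]+K[:2,2]
def ray(n,uv):
    c=camera_info(n);x=undist(c,uv);R=np.array(c['R']);t=np.array(c['t'])
    d=np.c_[x,np.ones(len(x))]@R
    return -R.T@t,d
def atz(n,uv,z):
    o,d=ray(n,uv);return o+d*((z-o[2])/d[:,2])[:,None]
E
python3 - <<'E'
from h import *
for n in('scene','top'):
    c=camera_info(n);R=np.array(c['R']);print(n,c['mtx'],c['k1'],(-R.T@np.array(c['t'])).round(3),R.round(3).tolist());snap(n,n+'0.png')
print(get_state(),pinch_z)
E
```

```text
total 12
drwxr-xr-x  3 agent agent 4096 Dec  7 16:18 .
drwxr-xr-x 23 root  root  4096 Dec  7 16:18 ..
drwxr-xr-x  2 agent agent 4096 Dec  7 16:18 pics
scene [[384.19492003   0.         279.47372125]
 [  0.         384.19492003 213.26249643]
 [  0.           0.           1.        ]] -0.021124236450286542 [1.021 0.263 0.999] [[-0.512, 0.859, -0.011], [0.74, 0.434, -0.513], [-0.436, -0.271, -0.858]]
top [[404.29569626   0.         279.37108063]
 [  0.         404.29569626 209.55791562]
 [  0.           0.           1.        ]] -0.0006807682656056976 [ 0.241 -0.012  1.498] [[0.015, -1.0, -0.001], [-0.979, -0.015, -0.202], [0.202, 0.004, -0.979]]
{'clock': 0.1, 'joint_pos': array([1.13540240e+00, 3.13928815e-01, 4.50582788e-02, 1.30362057e+00,
       1.76648862e-06, 1.43121352e+00]), 'qvel': array([ 0.00146556, -0.00203204,  0.00133237, -0.00139345,  0.00054973,
        0.00177113]), 'tau': array([ 4.46224542e-03, -4.81725633e+01,  2.99243599e+01,  1.27275393e-02,
       -5.23261417e-05,  3.98454347e-06]), 'tcp_pos': array([0.16741606, 0.54958545, 0.23048203]), 'orientation': array([ 4.03928173e-04,  8.03590352e-01,  5.95182181e-01, -7.44922294e-04]), 'wrist_force': array([ 0.19110318,  0.39381789, -0.58815617]), 'ft_torque': array([-0.02017053, -0.04155957, -0.02198983]), 'finger_gap': 0.0853314113295177} 0.0187
```

View pics/scene0.png

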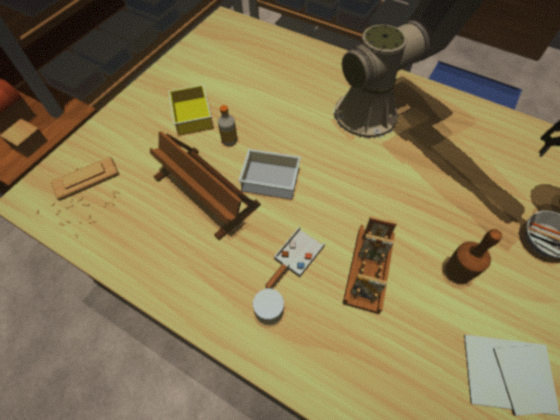

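View pics/top0.png

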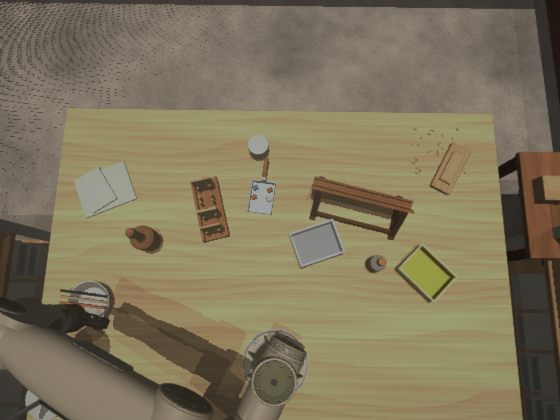

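```bash
python3 - <<'E'
from h import *
a=snap('scene','s1.png',(230,200,180,120),4)
b=snap('top','t1.png',(170,120,260,160),3)
snap('scene','s2.png',(140,90,170,155),4)
for n in ['rack','tray','tub','panel_a','panel_b','panel_c','panel_d','stone0','ledge','stand','mallet','glue','jar']:
  for c in('scene','top'):
    r=trace(c,n);print(n,c,[(round(float(d['score']),2),np.array(d['box']).round().tolist()) for d in r[:6]])
E
```

```text
rack scene [(0.92, [343.0, 229.0, 51.0, 86.0])]
rack top [(0.78, [193.0, 176.0, 37.0, 63.0])]
tray scene [(0.6, [266.0, 226.0, 56.0, 64.0])]
tray top [(0.69, [247.0, 161.0, 28.0, 53.0])]
tub scene [(0.62, [167.0, 85.0, 42.0, 52.0]), (0.6, [238.0, 148.0, 60.0, 48.0])]
tub top [(0.78, [398.0, 244.0, 61.0, 59.0]), (0.64, [291.0, 221.0, 53.0, 42.0])]
panel_a scene [(0.96, [359.0, 238.0, 35.0, 25.0]), (0.89, [349.0, 274.0, 40.0, 26.0]), (0.58, [361.0, 214.0, 37.0, 22.0])]
panel_a top [(0.78, [199.0, 206.0, 22.0, 13.0]), (0.68, [191.0, 174.0, 25.0, 14.0]), (0.57, [202.0, 224.0, 22.0, 9.0])]
panel_b scene [(0.96, [359.0, 238.0, 35.0, 25.0]), (0.89, [349.0, 274.0, 40.0, 26.0]), (0.58, [361.0, 214.0, 37.0, 22.0])]
panel_b top [(0.78, [199.0, 206.0, 22.0, 13.0]), (0.68, [191.0, 174.0, 25.0, 14.0]), (0.57, [202.0, 224.0, 22.0, 9.0])]
panel_c scene [(0.96, [359.0, 238.0, 35.0, 25.0]), (0.89, [349.0, 274.0, 40.0, 26.0]), (0.58, [361.0, 214.0, 37.0, 22.0])]
panel_c top [(0.78, [199.0, 206.0, 22.0, 13.0]), (0.68, [191.0, 174.0, 25.0, 14.0]), (0.57, [202.0, 224.0, 22.0, 9.0])]
panel_d scene [(0.96, 
[... 169 characters left out ...]
0, 25.0, 14.0]), (0.57, [202.0, 224.0, 22.0, 9.0])]
stone0 scene [(0.71, [264.0, 229.0, 57.0, 62.0]), (0.56, [297.0, 259.0, 8.0, 13.0]), (0.54, [281.0, 250.0, 10.0, 10.0]), (0.52, [305.0, 252.0, 7.0, 7.0])]
stone0 top []
ledge scene [(0.7, [152.0, 132.0, 87.0, 88.0])]
ledge top [(0.88, [316.0, 178.0, 96.0, 33.0])]
stand scene [(0.9, [151.0, 132.0, 109.0, 107.0]), (0.68, [266.0, 228.0, 56.0, 61.0]), (0.62, [444.0, 232.0, 61.0, 49.0])]
stand top [(0.67, [307.0, 176.0, 102.0, 64.0])]
mallet scene []
mallet top []
glue scene [(0.6, [217.0, 107.0, 22.0, 38.0])]
glue top [(0.63, [365.0, 253.0, 19.0, 18.0])]
jar scene [(0.95, [255.0, 288.0, 30.0, 40.0])]
jar top [(0.91, [247.0, 136.0, 24.0, 23.0])]
```

View pics/s1.png

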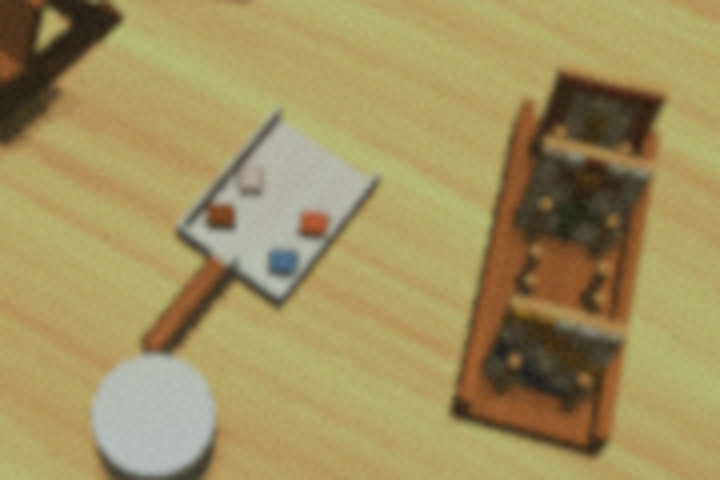

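View pics/t1.png

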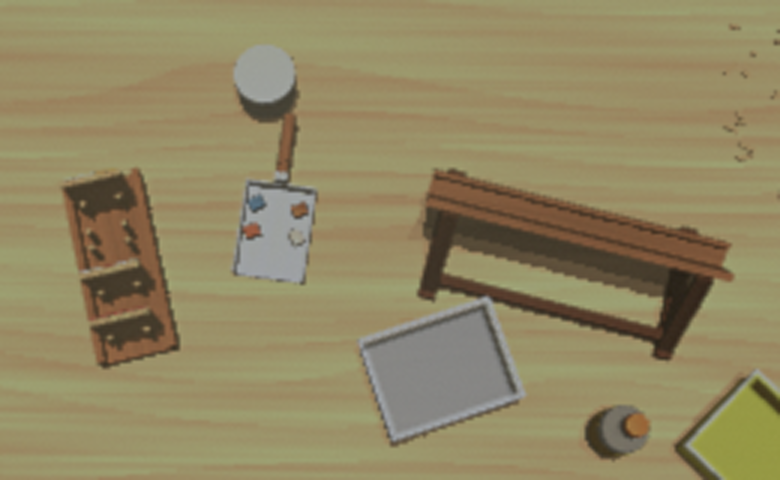

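View pics/s2.png

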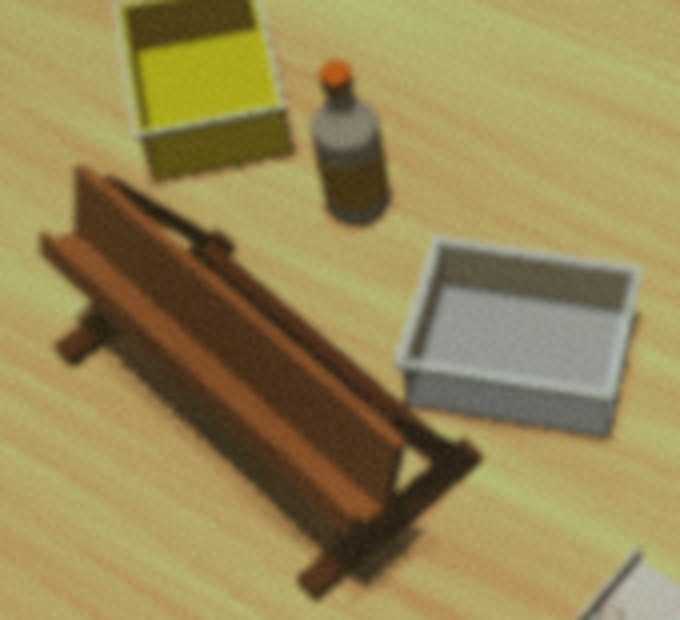

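```bash
cat >> h.py <<'E'
def gcrop(im,f,crop,s,step=10):
    x,y,w,h=crop;o=im[y:y+h,x:x+w,::-1].copy()
    o=cv2.resize(o,None,fx=s,fy=s,interpolation=cv2.INTER_CUBIC)
    o=np.clip(o.astype(float)*1.6,0,255).astype(np.uint8)
    for u in range(-(-x//step)*step,x+w,step):
        p=int((u-x+.5)*s);cv2.line(o,(p,0),(p,6),(0,0,255),1);cv2.putText(o,str(u),(p-10,16),0,.35,(0,0,255),1)
    for v in range(-(-y//step)*step,y+h,step):
        p=int((v-y+.5)*s);cv2.line(o,(0,p),(6,p),(0,0,255),1);cv2.putText(o,str(v),(8,p+4),0,.35,(0,0,255),1)
    cv2.imwrite('pics/'+f,o)
E
python3 - <<'E'
from h import *
im=np.mean([read_camera('scene').astype(float) for _ in range(4)],0).astype(np.uint8)
it=np.mean([read_camera('top').astype(float) for _ in range(4)],0).astype(np.uint8)
np.save('s.npy',im);np.save('t.npy',it)
gcrop(im,'g1.png',(335,205,70,115),5)
gcrop(it,'g2.png',(185,165,60,85),7)
gcrop(im,'g3.png',(145,125,120,120),5)
gcrop(it,'g4.png',(300,165,120,80),6)
E
```

```text
(no output)
```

View pics/g1.png

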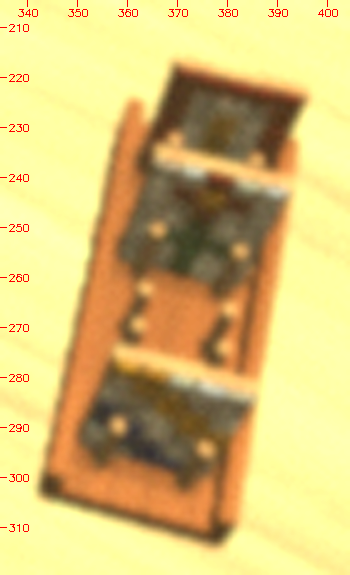

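View pics/g2.png

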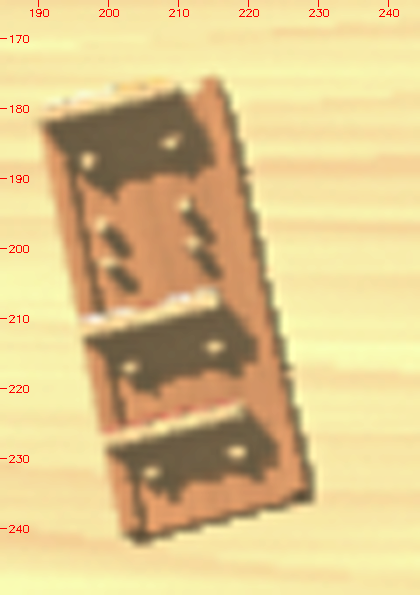

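View pics/g3.png

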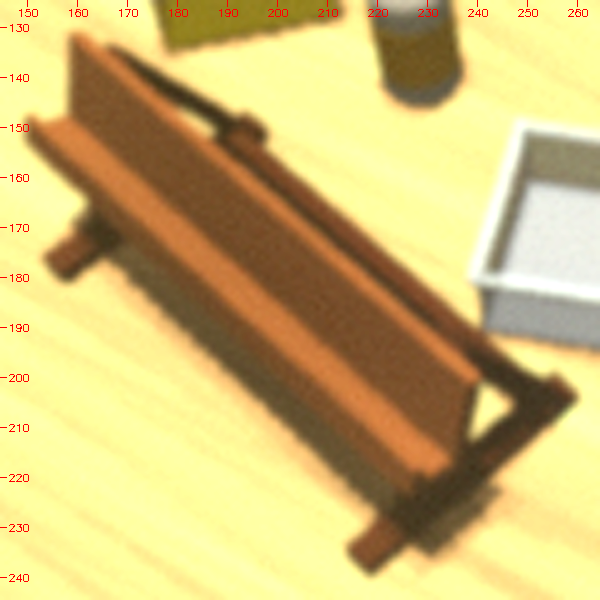

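View pics/g4.png

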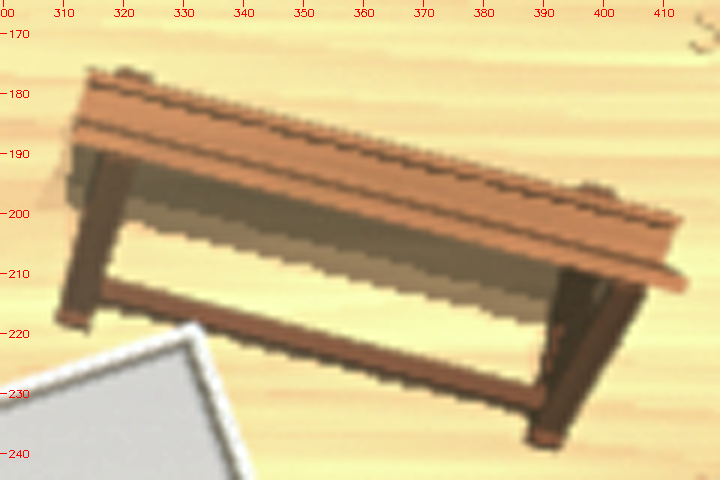

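```bash
python3 - <<'E'
from h import *
S={'b':[(357,277),(385,283)],'c':[(366,236),(392,241)],'d':[(369.5,218),(395.5,225)]}
T={'b':[(190.5,179.5),(211,177)],'c':[(196,210),(215.5,206)],'d':[(199.5,227),(219,223)]}
for k in 'bcd':
    for n,D in(('scene',S),('top',T)):
        P=atz(n,D[k],.138);e=P[1]-P[0];print(k,n,P[:,:2].round(4).tolist(),P.mean(0)[:2].round(4),'len',np.linalg.norm(e).round(4),'yaw dir',np.degrees(np.arctan2(e[1],e[0])).round(1))
E
```

```text
b scene [[0.6419, 0.2405], [0.6223, 0.3036]] [0.6321 0.272 ] len 0.0661 yaw dir 107.3
b top [[0.6237, 0.3048], [0.6339, 0.2337]] [0.6288 0.2692] len 0.0718 yaw dir -81.9
c scene [[0.5307, 0.2137], [0.5108, 0.2755]] [0.5207 0.2446] len 0.0649 yaw dir 107.9
c top [[0.5155, 0.2794], [0.5305, 0.2131]] [0.523  0.2463] len 0.068 yaw dir -77.2
d scene [[0.4781, 0.1999], [0.4635, 0.2657]] [0.4708 0.2328] len 0.0674 yaw dir 102.5
d top [[0.4566, 0.2642], [0.4714, 0.1984]] [0.464  0.2313] len 0.0674 yaw dir -77.3
```

```bash
cat >> h.py <<'E'
def Rz(a): c,s=np.cos(a),np.sin(a);return np.array([[c,-s,0],[s,c,0],[0,0,1]])
def ledge2w(p,L):
    c,s=np.cos(np.radians(20)),np.sin(np.radians(20))
    A=np.array([[c,0,-s],[0,1,0],[s,0,c]])
    return (L['R'] if 'R' in L else Rz(L[2]))@ (A@np.atleast_2d(p).T) + np.array([[L[0]],[L[1]],[.085]]) if isinstance(L,dict) else (Rz(L[2])@(A@np.atleast_2d(p).T)).T+[L[0],L[1],.085]
def obj2w(p,L): return (Rz(L[2])@np.atleast_2d(p).T).T+[L[0],L[1],0]
def fit(obs,f,x0):
    from scipy.optimize import least_squares
    def r(x): return np.concatenate([(proj(n,f(p,x))-uv).ravel() for n,p,uv in obs])
    s=least_squares(r,x0,loss='soft_l1');print('pose',s.x.round(4),'res',r(s.x).reshape(-1,2).round(1).tolist());return s.x
def overlay(im,n,polys,f,crop,s):
    x,y,w,h=crop;o=cv2.resize(im[y:y+h,x:x+w,::-1].copy(),None,fx=s,fy=s,interpolation=cv2.INTER_CUBIC)
    for P in polys:
        q=((proj(n,P)-[x,y]+.5)*s).round().astype(int);cv2.polylines(o,[q],False,(255,0,255),1)
    cv2.imwrite('pics/'+f,o)
E
python3 - <<'E'
from h import *
B=.18
obs=[('scene',(0,-B,.06),(160.5,132.5)),('scene',(0,B,.06),(239.5,201)),('scene',(0,B,0),(236,215)),
('top',(0,B,.06),(312.5,184.5)),('top',(0,-B,.06),(411,209)),('top',(.03,B,.01),(314.5,176)),('top',(.03,-B,.01),(413,201))]
L=fit(obs,ledge2w,[.6,-.15,-.2]);np.save('L.npy',L)
polys=[ledge2w(np.array(p),L) for p in ([(0,-B,.06),(0,B,.06)],[(0,-B,0),(0,B,0)],[(.03,-B,.01),(.03,B,.01)],[(.024,-B,.01),(.024,B,.01)],[(.024,-B,0),(.024,B,0)])]
overlay(np.load('s.npy'),'scene',polys,'o1.png',(145,125,120,120),5)
overlay(np.load('t.npy'),'top',polys,'o2.png',(300,165,120,80),6)
E
```

```text
pose [ 0.5854 -0.2972 -0.2389] res [[-1.9, -1.1], [-0.1, 0.6], [0.0, 2.1], [-0.9, 0.8], [2.8, 1.9], [-0.7, 0.2], [-0.2, -0.2]]
```

View pics/o1.png

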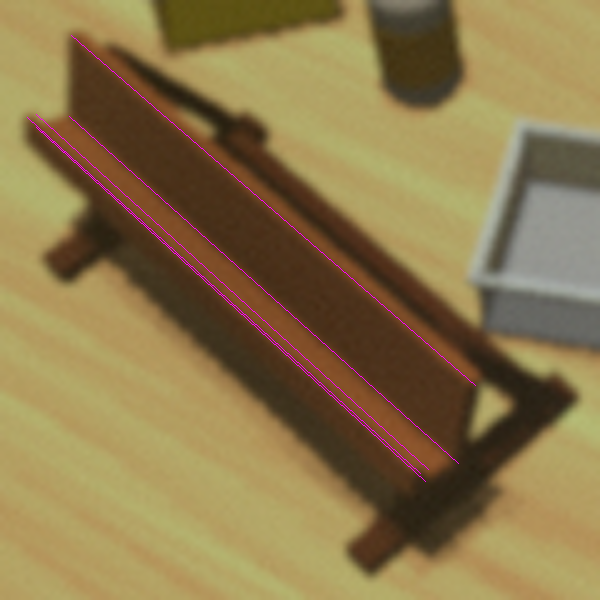

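View pics/o2.png

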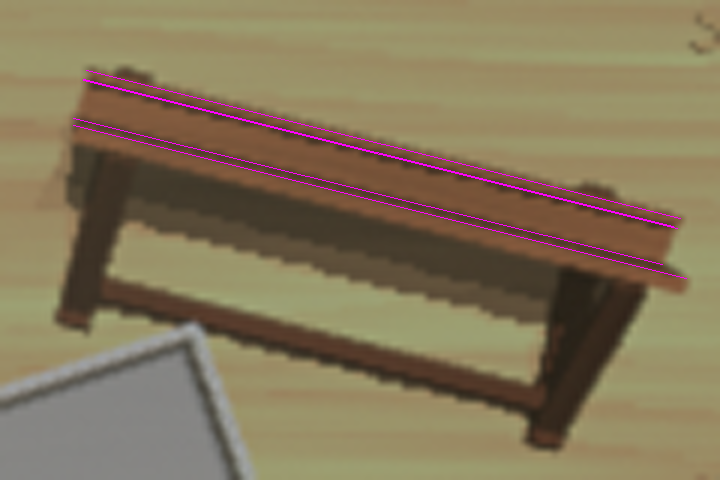

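```bash
python3 - <<'E'
from h import *
im=np.load('s.npy');it=np.load('t.npy')
gcrop(im,'g5.png',(235,145,70,55),10)
gcrop(it,'g6.png',(285,215,65,55),10)
gcrop(im,'g7.png',(245,220,85,110),7)
gcrop(it,'g8.png',(235,130,50,90),8)
E
```

```text
(no output)
```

View pics/g5.png

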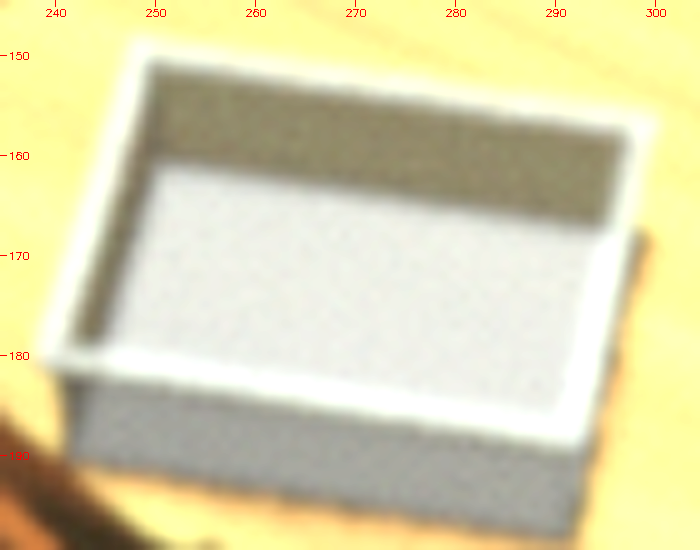

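View pics/g6.png

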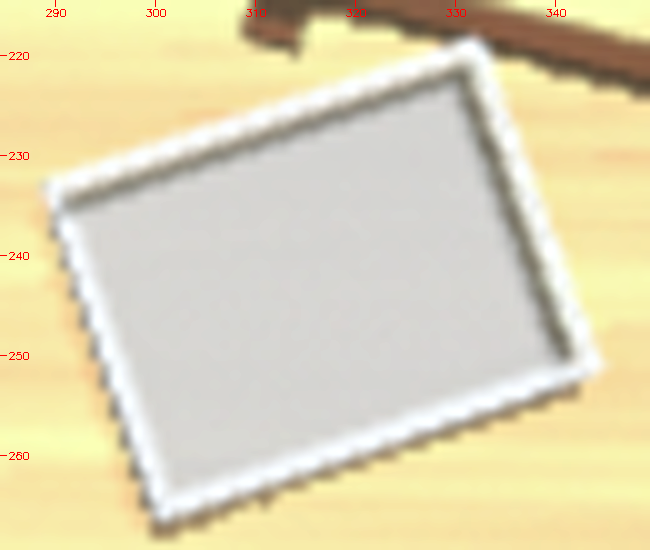

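View pics/g7.png

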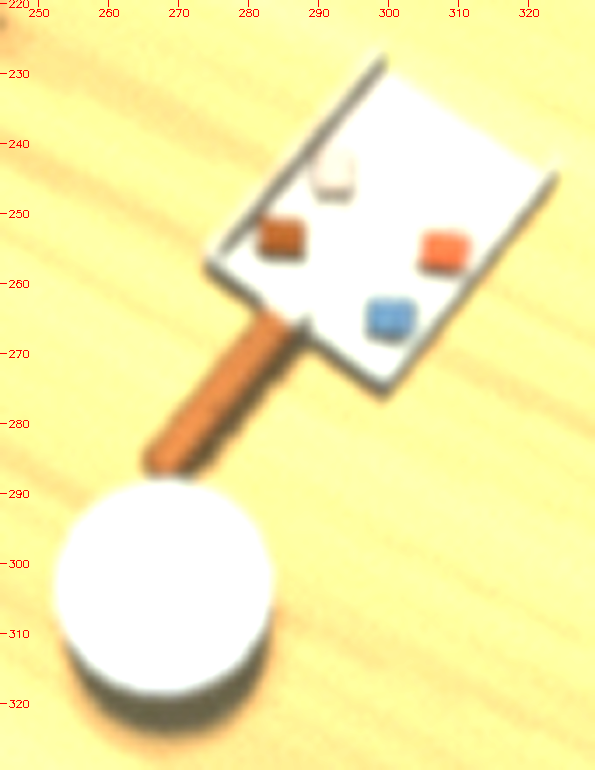

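View pics/g8.png

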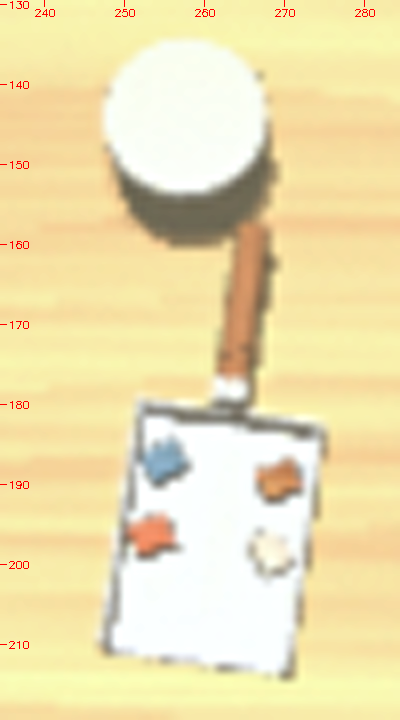

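```bash
cat >> h.py <<'E'
def tubobs(T=None,S=None):
    o=[];q=[(.06,.08,.06),(.06,-.08,.06),(-.06,-.08,.06),(-.06,.08,.06)]
    if T:o+=[('top',p,u) for p,u in zip(q,T)]
    if S:o+=[('scene',p,u) for p,u in zip(q,S)]
    return o
E
python3 - <<'E'
from h import *
U=fit(tubobs([(290.5,233),(332,219),(344,251),(301.5,266)],[(293,189),(239,180.5),(248,149.5),(300,156.5)]),obj2w,[.4,-.1,.3]);np.save('U.npy',U)
obs=[('top',(.06,.045,.022),(252,180)),('top',(.06,-.045,.022),(275,183.5)),('top',(-.06,.045,.01),(247.5,211)),('top',(-.06,-.045,.01),(270.5,213.5)),('top',(.148,0,.042),(264.5,158)),
('scene',(-.06,-.045,.022),(299,228)),('scene',(-.06,.045,.022),(323.5,245)),('scene',(.06,-.045,.022),(274.5,256.5)),('scene',(.148,0,.034),(268,286))]
Y=fit(obs,obj2w,[.6,0.05,0]);np.save('Y.npy',Y)
print('grip',obj2w((.095,0,.034),Y),'end',obj2w((.148,0,.034),Y))
print('jar top',atz('top',(258,144.5),.069),atz('scene',(268,303),.069))
print('glue',atz('scene',(227,143),.0)[0],'mallet',atz('top',(147,238),0.03)[0])
for s in [(256,187),(269,189.5),(253.5,196.5),(268,199)]: print(((atz('top',s,.016)[0]-[Y[0],Y[1],0])@Rz(Y[2])).round(3))
im=np.load('s.npy');it=np.load('t.npy')
E
```

```text
pose [ 0.421  -0.1418  0.3476] res [[-0.5, 0.5], [-0.2, 0.2], [-0.3, -0.4], [-0.2, -0.6], [-1.1, -1.1], [0.4, -0.5], [0.6, 0.2], [-1.5, 0.3]]
pose [ 0.5955  0.064  -0.1037] res [[-0.9, -0.5], [-0.3, -1.3], [-0.5, -0.0], [0.3, 0.3], [1.1, -0.9], [0.2, -2.6], [1.6, -3.1], [-0.3, -0.7], [-0.4, 1.9]]
grip [[0.68995385 0.0541436  0.034     ]] end [[0.7426689  0.04865511 0.034     ]]
jar top [[0.78228913 0.07689906 0.069     ]] [[0.78552457 0.07786047 0.069     ]]
glue [ 0.36395968 -0.34935499  0.        ] mallet [0.4302131  0.47580385 0.03      ]
[0.035 0.023 0.016]
[ 0.031 -0.027  0.016]
[-0.003  0.028  0.016]
[-0.006 -0.028  0.016]
```

```bash
python3 - <<'E'
from h import *
Y=np.load('Y.npy')
for n,p in(('top',[(263,175),(264.8,167),(266,159.5)]),('scene',[(283,264.5),(276,274.5),(268.5,284.5)])):
    P=atz(n,p,.042);d=P[-1]-P[0];print(n,P[:,:2].round(4).tolist(),np.arctan2(d[1],d[0]).round(3)); print(((P-[Y[0],Y[1],0])@Rz(Y[2])).round(3).tolist())
E
```

```text
top [[0.6722, 0.0568], [0.7036, 0.0507], [0.7332, 0.0469]] -0.161
[[0.077, 0.001, 0.042], [0.109, -0.002, 0.042], [0.139, -0.003, 0.042]]
scene [[0.6679, 0.0516], [0.702, 0.0501], [0.7358, 0.0476]] -0.059
[[0.073, -0.005, 0.042], [0.107, -0.003, 0.042], [0.141, -0.002, 0.042]]
```

Emit:
arm_command(steps="90 -150 0 0; 183 -300 0 0.1; 183 -300 0 0.19; 183 -300 0 0.19; 183 -300 0 0.19; 183 -300 0 0.19; 523 -497 0 0.19; 523 -497 0 0.19; 523 -497 0 0.19; 523 -497 0 0.19; 523 -497 0 0.19; 523 -497 0 0.19; 523 -497 0 0.19; 523 -497 0 0.19; 523 -497 0 0.19", fingers=0)

```text
clock: 3.82
tcp_pos: [0.6899, 0.0536, 0.2313]
orientation: [-0.0, 0.743, 0.669, -0.0]
wrist_force: [0.6, 0.1, -0.3]
finger_gap: 0.0428
```

Emit:
arm_command(steps="0 -1 -60 0; 0 -1 -110 0; 0 -1 -150 0; 0 -1 -150 0; 0 -1 -150 0")

```text
clock: 4.45
tcp_pos: [0.6905, 0.0533, 0.0838]
orientation: [0.001, 0.743, 0.669, 0.001]
wrist_force: [0.3, -0.1, 0.2]
finger_gap: 0.0425
```

```bash
python3 - <<'E'
from h import *
im=read_camera('scene');it=read_camera('top')
gcrop(im,'h1.png',(225,205,110,110),5)
gcrop(it,'h2.png',(215,120,90,100),5)
p=get_state()['tcp_pos'];print(p,proj('scene',p),proj('top',p))
E
```

```text
[0.69159985 0.05289936 0.08457424] [[278.69003813 265.4929237 ]] [[263.7099448  166.58179217]]
```

View pics/h1.png

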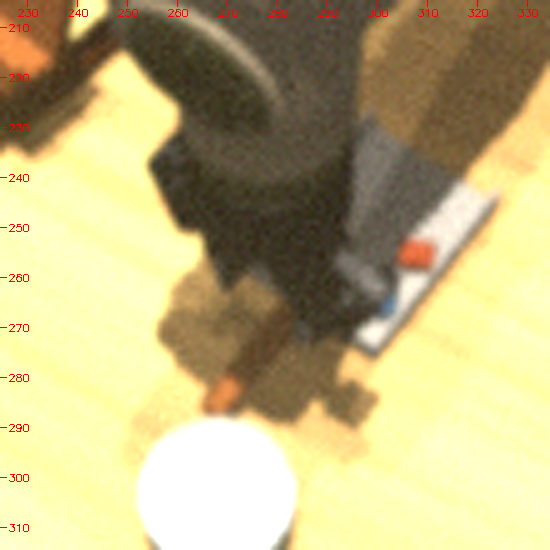

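View pics/h2.png

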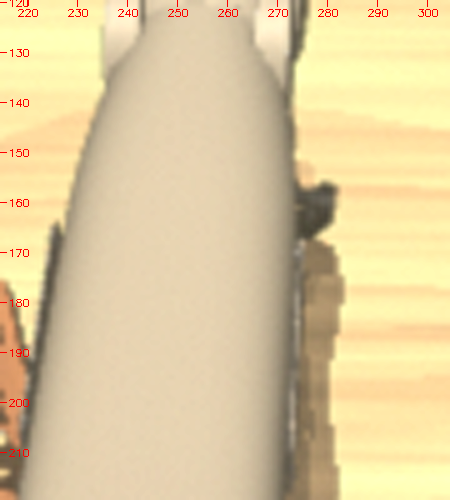

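Emit:
arm_command(steps="-1 0 -30 0; -1 0 -60 0; -1 0 -69 0; -1 0 -69 0; -1 0 -69 0")

```text
clock: 5.18
tcp_pos: [0.692, 0.0529, 0.0175]
orientation: [0.002, 0.743, 0.669, 0.003]
wrist_force: [-0.3, -0.2, 0.3]
finger_gap: 0.0429
```

Emit:
arm_command(steps="0 0 0 0; 0 0 0 0; 0 0 0 0; 0 0 0 0; 0 0 0 0; 0 0 0 0; 0 0 0 0; 0 0 0 0", fingers=-1, newtons=120)

```text
clock: 6.18
tcp_pos: [0.6931, 0.0526, 0.0192]
orientation: [0.003, 0.743, 0.669, 0.004]
wrist_force: [0.7, -0.8, 5.7]
finger_gap: 0.0135
```

Emit:
arm_command(steps="0 0 5 0; 0 0 10 0; 0 0 15 0; 0 0 20 0; 0 0 20 0; 0 0 20 0")

```text
clock: 6.92
tcp_pos: [0.693, 0.0527, 0.0391]
orientation: [0.003, 0.743, 0.669, 0.004]
wrist_force: [0.5, -0.0, -2.7]
finger_gap: 0.0134
```

```bash
python3 - <<'E'
from h import *
im=read_camera('scene');gcrop(im,'h3.png',(225,205,110,110),5);s=get_state();print(s['wrist_force'],s['ft_torque'],s['tcp_pos'])
E
```

```text
[-0.31164049 -0.37112539 -1.50675165] [-0.00911982 -0.09814194 -0.00402904] [0.69296635 0.05268344 0.03898868]
```

View pics/h3.png

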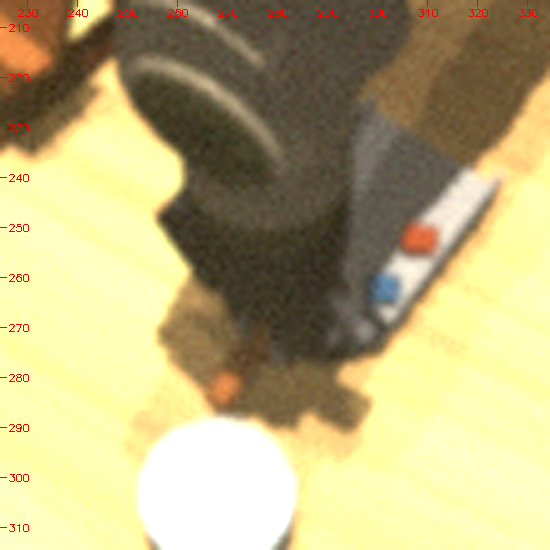

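Emit:
arm_command(steps="0 0 12 0; 0 0 25 0; 0 0 45 0; 0 0 65 0; 0 0 85 0; 0 0 105 0; 0 0 125 0; 0 0 145 0; 0 0 155 0; 0 0 160 0; 0 0 160 0")

```text
clock: 8.35
tcp_pos: [0.6929, 0.0527, 0.199]
orientation: [0.003, 0.743, 0.669, 0.003]
wrist_force: [0.2, -0.3, -2.6]
finger_gap: 0.0134
```

```bash
python3 - <<'E'
from h import *
im=read_camera('scene');gcrop(im,'h4.png',(215,165,130,130),5);it=read_camera('top');gcrop(it,'h5.png',(200,140,150,130),5);s=get_state();print(s['wrist_force'],s['ft_torque'],s['tcp_pos'])
E
```

```text
[-0.03809544  0.07089527 -2.28765779] [-0.01643143 -0.1632847  -0.00788665] [0.69255673 0.05268085 0.19812589]
```

View pics/h4.png

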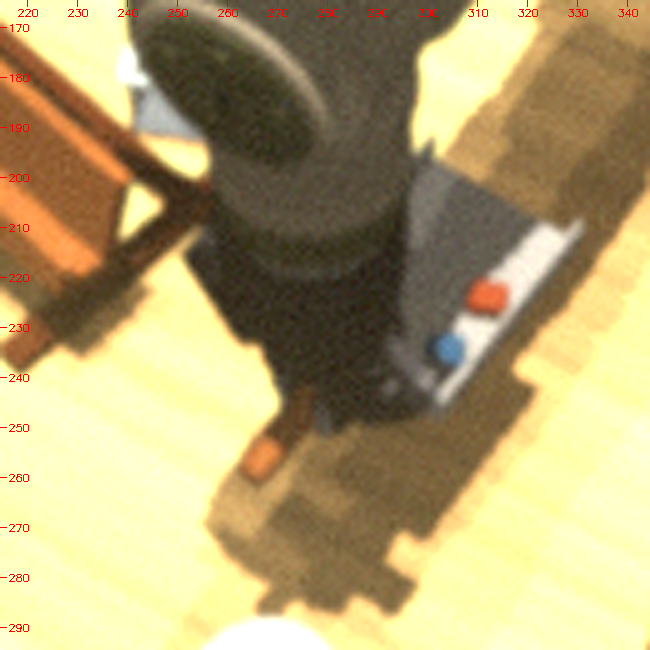

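View pics/h5.png

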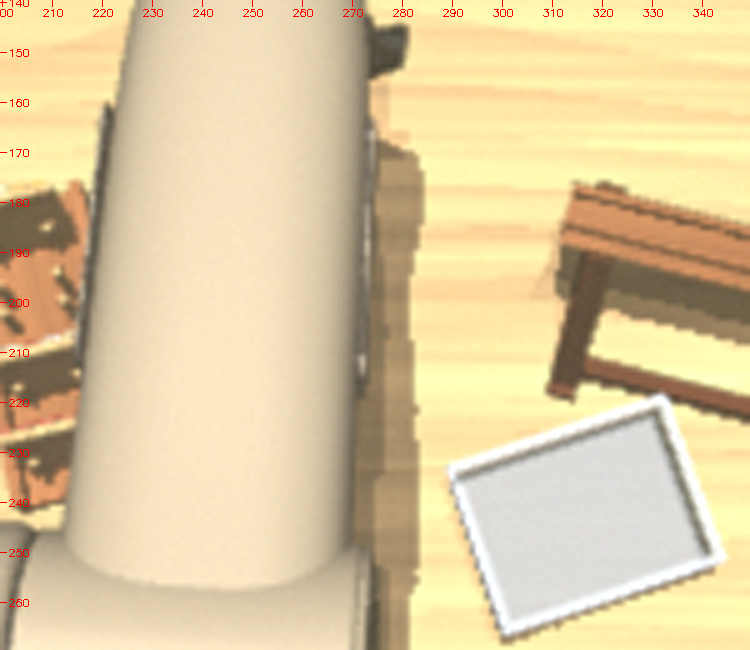

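Emit:
arm_command(steps="-6 -3 0 0.03; -18 -8 0 0.1; -35 -15 0 0.2; -55 -23 0 0.32; -75 -32 0 0.45; -95 -40 0 0.58; -115 -48 0 0.71; -135 -57 0 0.84; -155 -65 0 0.97; -175 -74 0 1.1; -195 -82 0 1.23; -213 -90 0 1.36; -231 -97 0 1.49; -247 -104 0 1.62; -261 -110 0 1.73; -273 -115 0 1.83; -283 -119 0 1.91; -291 -122 0 1.97; -296 -124 0 2.01; -297 -125 0 2.02")

```text
clock: 10.95
tcp_pos: [0.3945, -0.0721, 0.1978]
orientation: [-0.001, -0.172, 0.985, 0.004]
wrist_force: [-0.1, -0.8, -1.7]
finger_gap: 0.0133
```

```bash
python3 - <<'E'
from h import *
im=read_camera('scene');gcrop(im,'i1.png',(215,115,130,110),6);it=read_camera('top');gcrop(it,'i2.png',(240,160,150,130),5);s=get_state();print(s['joint_pos'],s['ft_torque'],s['tcp_pos'])
q=s['orientation'];print(2*np.arctan2(q[2],q[1]))
E
```

```text
[-0.38568101 -0.0029443  -0.4150022   1.16485395  0.00573079 -2.3006194 ] [ 0.18394203  0.05079438 -0.04296394] [ 0.39512447 -0.07222722  0.19795408]
3.4857171909999747
```

View pics/i1.png

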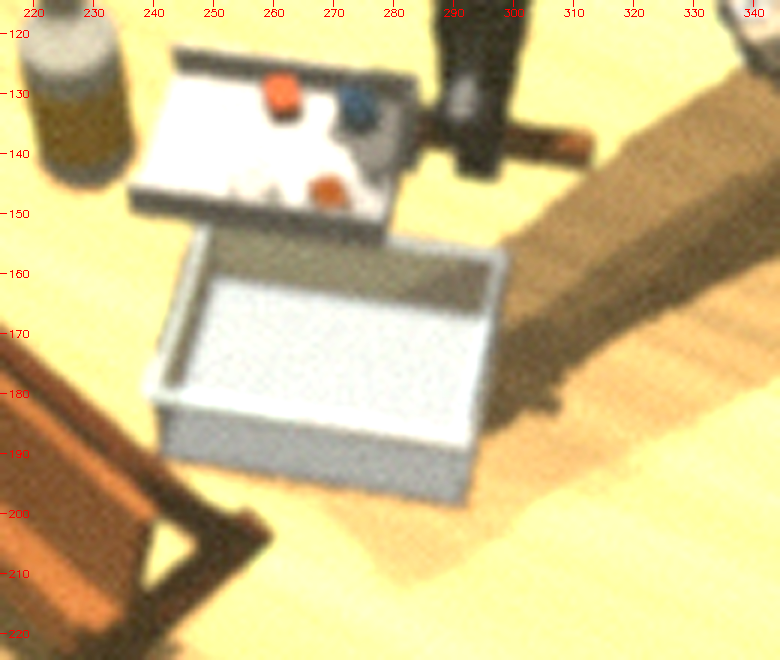

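View pics/i2.png

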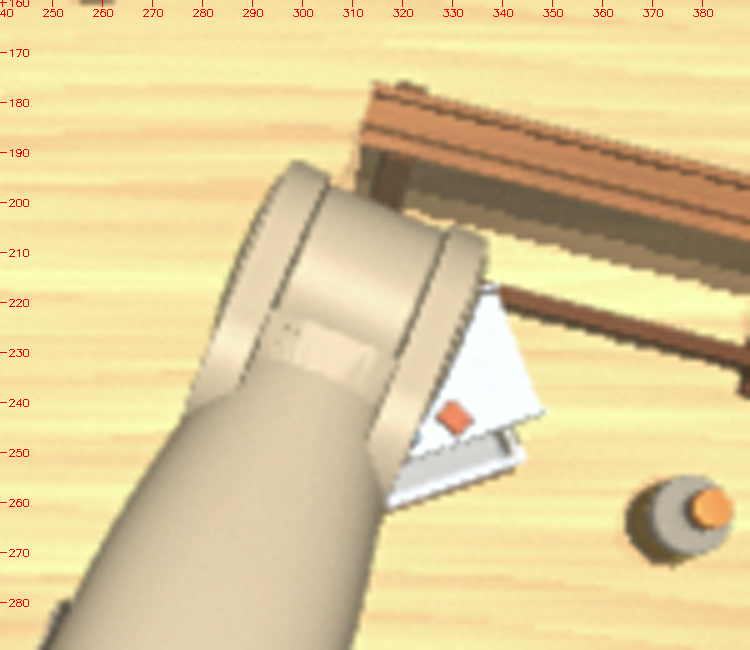

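```bash
python3 - <<'E'
from h import *
U=np.load('U.npy')
def tu(P): return ((P-[U[0],U[1],0])@Rz(U[2])).round(3).tolist()
print(tu(atz('top',[(338.5,217),(348.5,242)],.188)))
# scene mouth floor corners: (237,149 bottom near), (244,124 top far)
print(tu(atz('scene',[(236.5,149.5)],.186)),tu(atz('scene',[(243.5,127)],.190)))
E
```

```text
[[0.043, -0.08, 0.188], [-0.045, -0.081, 0.188]]
[[0.048, -0.078, 0.186]] [[-0.033, -0.078, 0.19]]
```

Emit:
arm_command(steps="0 0 -8 0; 0 0 -20 0; 0 0 -32 0; 0 0 -42 0; 0 0 -46 0; 0 0 -46 0; 0 0 -46 0")

```text
clock: 11.92
tcp_pos: [0.3954, -0.0724, 0.1523]
orientation: [-0.001, -0.171, 0.985, 0.004]
wrist_force: [-0.5, -0.8, -2.8]
finger_gap: 0.0138
```

Emit:
arm_command(steps="0 0 0 0; 0 0 0 0; 0 0 0 0; 0 0 0 0", newtons=20)

```text
clock: 12.42
tcp_pos: [0.3955, -0.0724, 0.1523]
orientation: [-0.001, -0.171, 0.985, 0.004]
wrist_force: [-0.3, 0.6, -1.7]
finger_gap: 0.0134
```

```bash
python3 - <<'E'
from h import *
im=read_camera('scene');gcrop(im,'j1.png',(215,115,130,110),6);s=get_state();print(s['wrist_force'],s['ft_torque'],s['tcp_pos'])
E
```

```text
[ 0.220936   -0.43438792 -2.32134252] [ 0.20649477  0.07927952 -0.04799218] [ 0.39543523 -0.07236192  0.1522927 ]
```

View pics/j1.png

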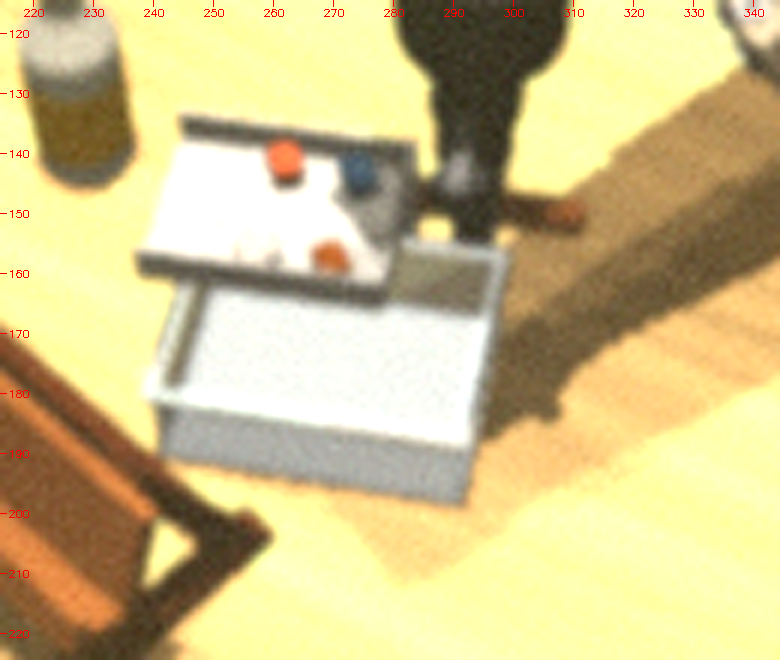

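Emit:
arm_command(steps="0 0 0 0; 0 0 0 0; 0 0 0 0", fingers=-0.75)

```text
clock: 12.85
tcp_pos: [0.3954, -0.0723, 0.1523]
orientation: [-0.001, -0.171, 0.985, 0.004]
wrist_force: [-0.1, 0.6, -2.6]
finger_gap: 0.0138
```

Emit:
arm_command(steps="0 0 0 0; 0 0 0 0; 0 0 0 0", fingers=-0.71)

```text
clock: 13.22
tcp_pos: [0.3955, -0.0724, 0.1523]
orientation: [-0.001, -0.171, 0.985, 0.004]
wrist_force: [-0.8, -0.2, -2.9]
finger_gap: 0.0136
```

```bash
python3 - <<'E'
from h import *
im=read_camera('scene');gcrop(im,'j2.png',(215,115,130,110),6);s=get_state();print(s['wrist_force'],s['ft_torque'],s['tcp_pos'],s['finger_gap'])
E
```

```text
[-0.45997279  1.25068624 -1.64300825] [ 0.17778095  0.11592125 -0.00633263] [ 0.39540941 -0.07235512  0.15227565] 0.013836990120152633
```

View pics/j2.png

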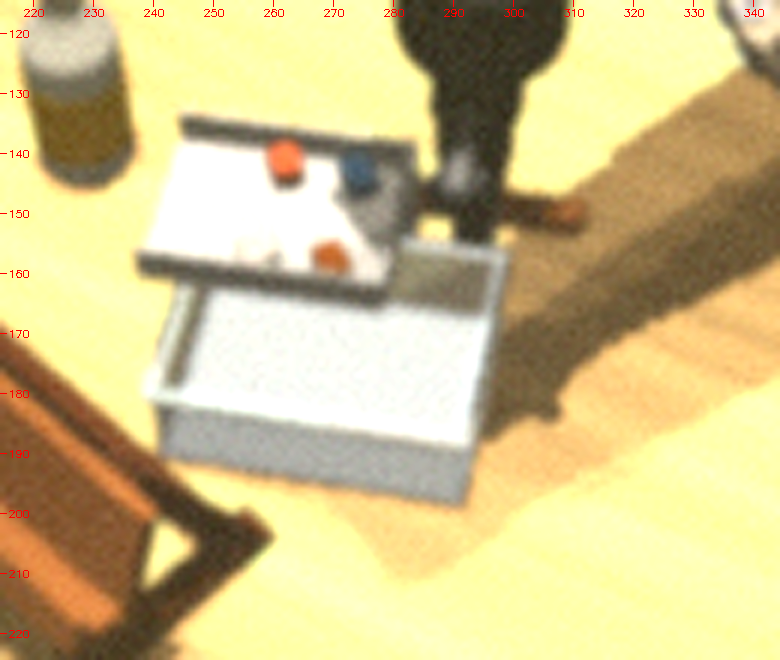

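Emit:
arm_command(steps="0 0 0 0; 0 0 0 0; 0 0 0 0", fingers=-0.69)

```text
clock: 13.65
tcp_pos: [0.3955, -0.0724, 0.1523]
orientation: [-0.001, -0.171, 0.985, 0.004]
wrist_force: [0.1, -0.1, -2.2]
finger_gap: 0.0136
```

Emit:
arm_command(steps="0 0 0 0; 0 0 0 0; 0 0 0 0", fingers=-0.68)

```text
clock: 14.02
tcp_pos: [0.3954, -0.0724, 0.1523]
orientation: [-0.001, -0.171, 0.985, 0.004]
wrist_force: [0.2, -0.3, -2.7]
finger_gap: 0.0144
```

```bash
python3 - <<'E'
from h import *
im=read_camera('scene');gcrop(im,'j3.png',(215,115,130,110),6);s=get_state();print(s['wrist_force'],s['ft_torque'],s['tcp_pos'],s['finger_gap'])
E
```

```text
[ 0.28496535  0.30987464 -1.85944196] [ 0.18406699  0.03013038 -0.02234562] [ 0.39540697 -0.07235018  0.15227546] 0.014217169866466272
```

View pics/j3.png

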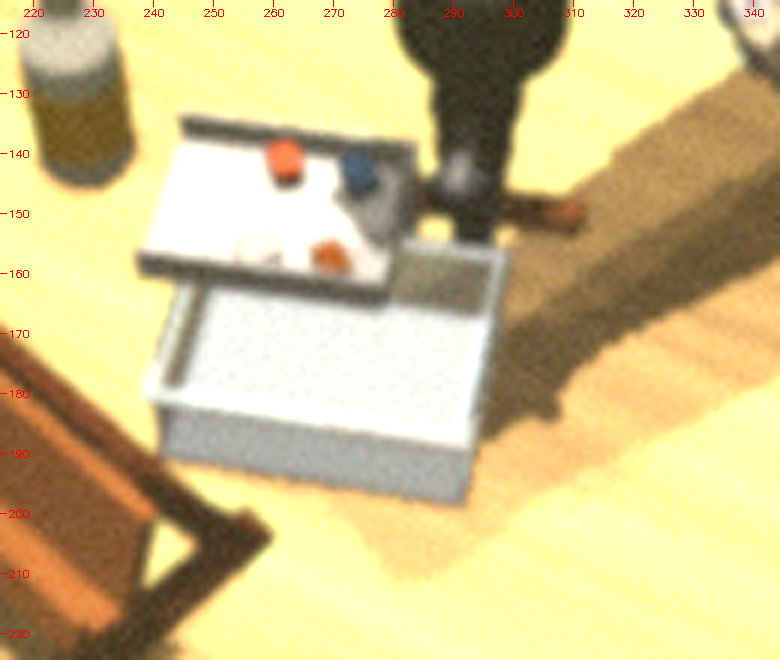

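Emit:
arm_command(steps="0 0 0 0; 0 0 0 0", fingers=-0.67)

```text
clock: 14.32
tcp_pos: [0.3954, -0.0723, 0.1523]
orientation: [-0.001, -0.171, 0.985, 0.004]
wrist_force: [0.6, 0.2, -2.0]
finger_gap: 0.0144
```

Emit:
arm_command(steps="0 0 0 0; 0 0 0 0", fingers=-0.66)

```text
clock: 14.58
tcp_pos: [0.3955, -0.0724, 0.1523]
orientation: [-0.001, -0.171, 0.985, 0.004]
wrist_force: [0.5, 0.2, -1.7]
finger_gap: 0.015
```

```bash
python3 - <<'E'
from h import *
im=read_camera('scene');gcrop(im,'j4.png',(215,115,130,110),6);s=get_state();print(s['wrist_force'],s['ft_torque'],s['tcp_pos'],s['finger_gap'])
E
```

```text
[ 0.07692461  0.23994774 -3.09946491] [ 0.1666079   0.07377015 -0.00718104] [ 0.39542291 -0.07234639  0.15228303] 0.014493482512447253
```

View pics/j4.png

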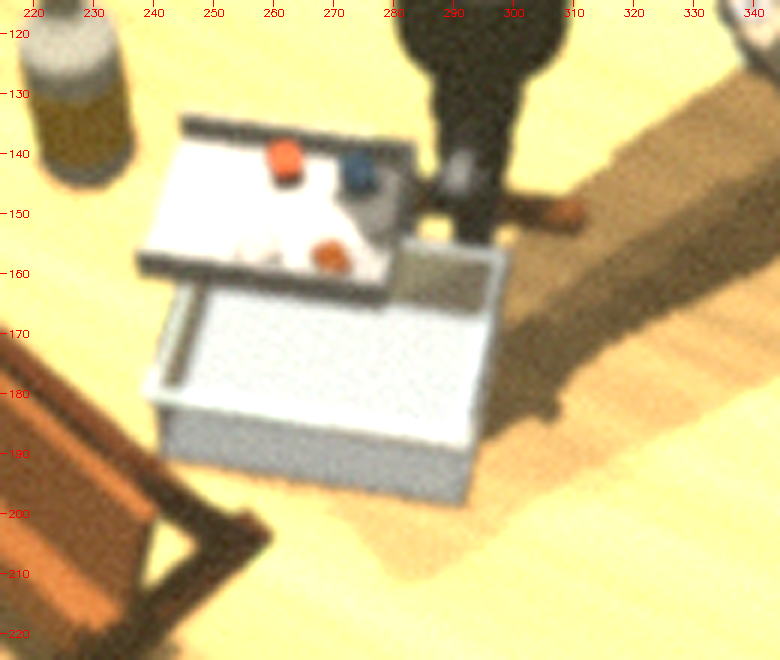

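Emit:
arm_command(steps="0 0 0 0; 0 0 0 0", fingers=-0.65)

```text
clock: 14.88
tcp_pos: [0.3954, -0.0724, 0.1523]
orientation: [-0.001, -0.171, 0.985, 0.004]
wrist_force: [-0.1, -0.6, -2.6]
finger_gap: 0.0151
```

Emit:
arm_command(steps="0 0 0 0; 0 0 0 0", fingers=-0.643)

```text
clock: 15.12
tcp_pos: [0.3954, -0.0724, 0.1523]
orientation: [-0.001, -0.171, 0.985, 0.004]
wrist_force: [0.0, 0.5, -2.2]
finger_gap: 0.0152
```

```bash
python3 - <<'E'
from h import *
im=read_camera('scene');gcrop(im,'j5.png',(215,115,130,110),6);s=get_state();print(s['wrist_force'],s['ft_torque'],s['tcp_pos'],s['finger_gap'])
E
```

```text
[-0.30751248  0.55947595 -3.06332647] [0.19150366 0.06967468 0.01819688] [ 0.39543828 -0.07234482  0.15229529] 0.01539306897308085
```

View pics/j5.png

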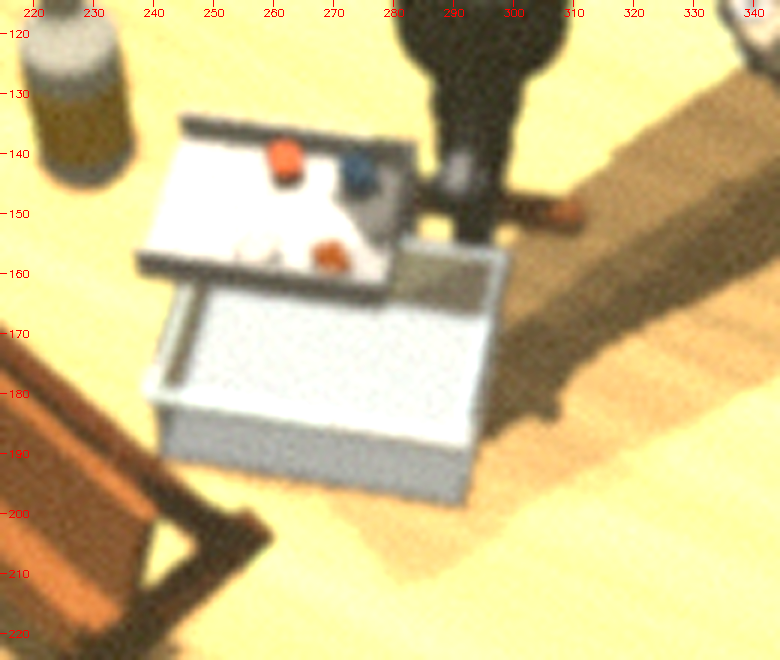

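Emit:
arm_command(steps="0 0 0 0; 0 0 0 0", fingers=-0.637)

```text
clock: 15.42
tcp_pos: [0.3954, -0.0723, 0.1523]
orientation: [-0.001, -0.171, 0.985, 0.004]
wrist_force: [-1.1, -0.3, -0.9]
finger_gap: 0.0155
```

Emit:
arm_command(steps="0 0 0 0; 0 0 0 0", fingers=-0.633)

```text
clock: 15.68
tcp_pos: [0.3955, -0.0724, 0.1523]
orientation: [-0.001, -0.171, 0.985, 0.004]
wrist_force: [0.6, 0.6, -2.7]
finger_gap: 0.0154
```

```bash
python3 - <<'E'
from h import *
im=read_camera('scene');gcrop(im,'j6.png',(215,115,130,110),6);s=get_state();print(s['wrist_force'],s['ft_torque'],s['tcp_pos'],s['finger_gap'])
E
```

```text
[ 0.44258945  0.16268009 -2.46010175] [0.15723003 0.05896974 0.03613777] [ 0.39544767 -0.07238166  0.1523172 ] 0.015755212949765184
```

View pics/j6.png

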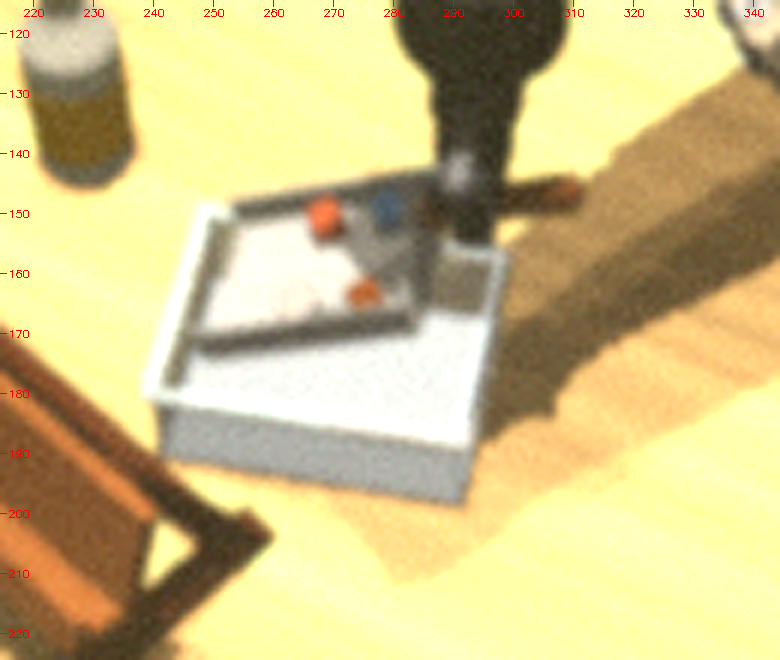

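Emit:
arm_command(steps="0 0 0 0; 0 0 0 0", fingers=-0.633)

```text
clock: 15.98
tcp_pos: [0.3954, -0.0724, 0.1523]
orientation: [-0.001, -0.171, 0.985, 0.004]
wrist_force: [0.4, -0.4, -2.7]
finger_gap: 0.0157
```

```bash
python3 - <<'E'
from h import *
im=read_camera('scene');gcrop(im,'j7.png',(215,115,130,110),6);s=get_state();print(s['wrist_force'],s['ft_torque'],s['tcp_pos'],s['finger_gap'])
E
```

```text
[-0.73629528  0.52523252 -2.68670917] [ 0.0919517   0.00372488 -0.00872507] [ 0.39549819 -0.07243437  0.15232246] 0.015904510158826504
```

View pics/j7.png

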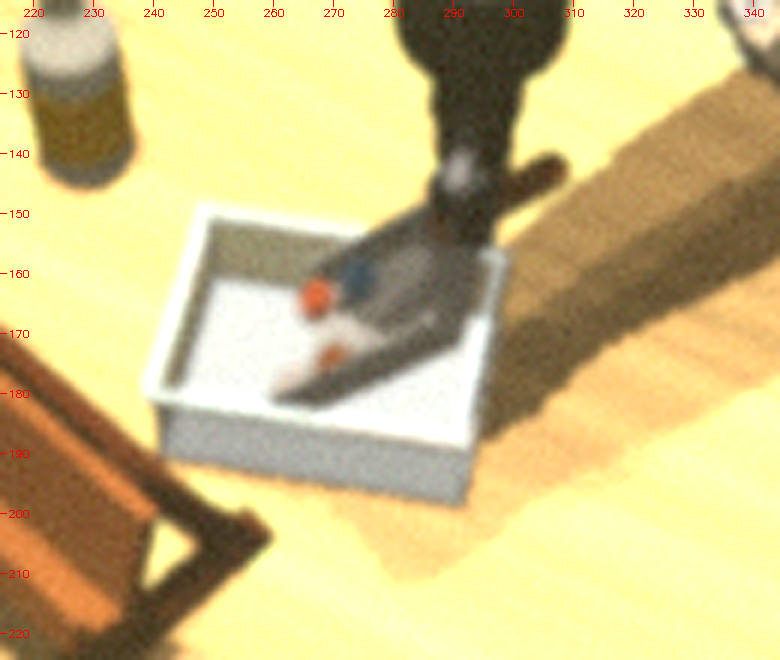

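Emit:
arm_command(steps="0 0 0 0; 0 0 0 0", fingers=-0.64)

```text
clock: 16.27
tcp_pos: [0.3956, -0.0725, 0.1524]
orientation: [-0.001, -0.171, 0.985, 0.004]
wrist_force: [0.6, -0.1, -2.1]
finger_gap: 0.0158
```

Emit:
arm_command(steps="0 0 0 0; 0 0 0 0; 0 0 0 0; 0 0 0 0", fingers=-1, newtons=100)

```text
clock: 16.77
tcp_pos: [0.3956, -0.0725, 0.1524]
orientation: [-0.001, -0.171, 0.985, 0.004]
wrist_force: [-0.5, 0.8, -1.4]
finger_gap: 0.014
```

```bash
python3 - <<'E'
from h import *
im=read_camera('scene');gcrop(im,'j8.png',(215,115,130,110),6);s=get_state();print(s['wrist_force'],s['ft_torque'],s['tcp_pos'],s['finger_gap'])
E
```

```text
[-0.71729635 -1.0327813  -1.68018453] [ 0.10319409  0.00078583 -0.04375632] [ 0.39558332 -0.07249894  0.15241211] 0.014196335867916805
```

View pics/j8.png

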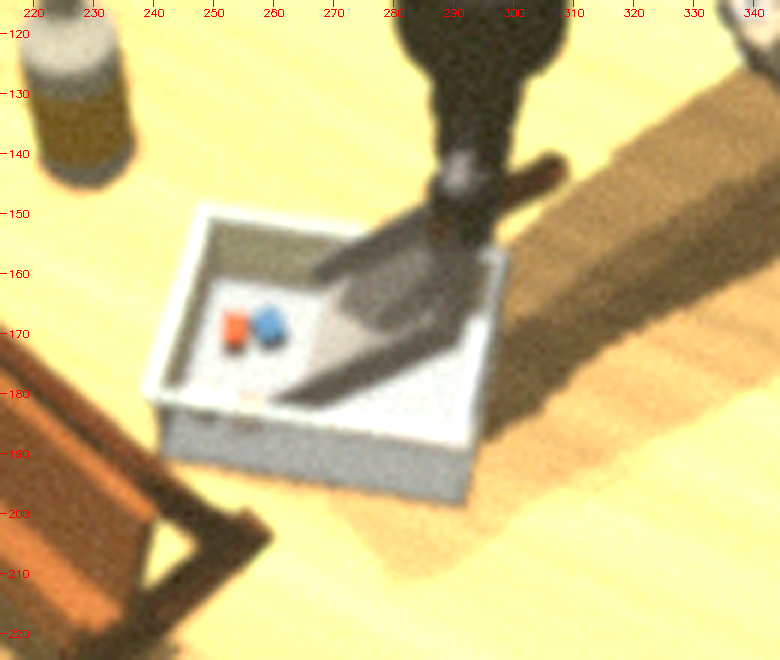

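Emit:
arm_command(steps="0 0 15 0; 0 0 40 0; 0 0 70 0; 0 0 90 0; 0 0 90 0; 0 0 90 0")

```text
clock: 17.58
tcp_pos: [0.3952, -0.0723, 0.2415]
orientation: [-0.001, -0.171, 0.985, 0.004]
wrist_force: [0.0, 0.3, -2.6]
finger_gap: 0.0144
```

```bash
python3 - <<'E'
from h import *
im=read_camera('scene');gcrop(im,'k1.png',(215,95,130,110),6);s=get_state();print(s['wrist_force'],s['ft_torque'],s['tcp_pos'],s['finger_gap'])
p=s['tcp_pos']+[0,0,.019];a=1.918
h=np.array([np.cos(a),np.sin(a),0]);l=np.array([-h[1],h[0],0])
for th in np.radians([40,45,50,55,60,65]):
    X=h*np.cos(th)+np.array([0,0,1])*np.sin(th);Z=-h*np.sin(th)+np.array([0,0,1])*np.cos(th)
    q=[p+X*(x-.095)+l*y+Z*(z-.034) for x,y,z in((-.06,-.045,0),(-.06,.045,0),(.148,0,.034),(.06,-.045,.022))]
    print(np.degrees(th),proj('scene',q).round(1).tolist())
E
```

```text
[ 0.18743827 -0.7199584  -2.13073133] [ 0.03354813 -0.02432865 -0.01206582] [ 0.39499508 -0.07224641  0.24131733] 0.01423478319368066
40.0 [[257.7, 163.1], [264.3, 139.5], [311.2, 117.3], [284.6, 144.9]]
45.0 [[261.7, 165.4], [268.1, 141.8], [310.0, 116.1], [285.6, 145.4]]
50.0 [[265.9, 167.5], [272.1, 143.9], [308.7, 115.0], [286.7, 145.9]]
55.0 [[270.2, 169.4], [276.3, 145.8], [307.3, 114.0], [287.9, 146.3]]
59.99999999999999 [[274.7, 171.0], [280.5, 147.5], [305.8, 113.1], [289.1, 146.7]]
65.0 [[279.3, 172.5], [284.9, 148.9], [304.3, 112.2], [290.3, 147.0]]
```

View pics/k1.png

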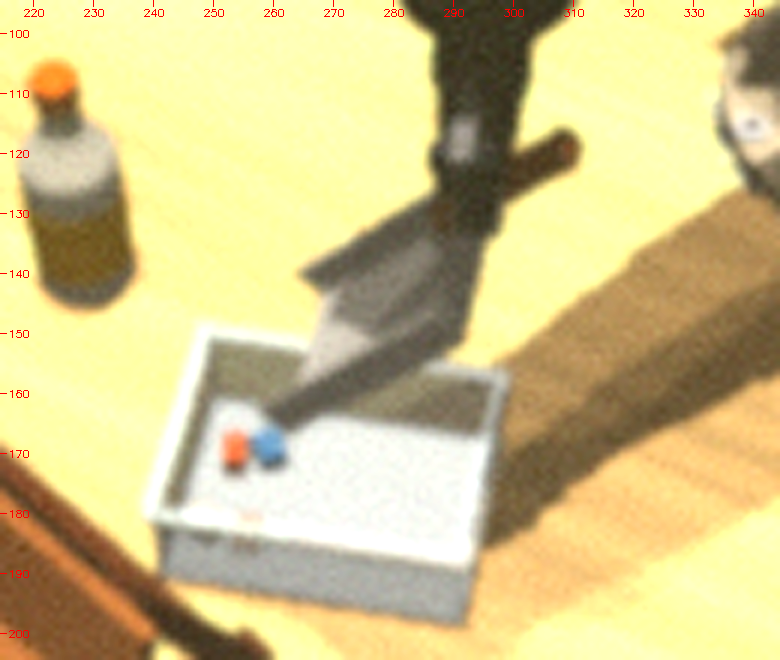

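Emit:
arm_command(steps="0 40 0 0; 0 90 0 0; 0 140 0 0; 0 160 0 0; 0 160 -30 0; 0 160 -60 0; 0 160 -90 0; 0 160 -110 0; 0 160 -118 0; 0 160 -118 0; 0 160 -118 0")

```text
clock: 19.0
tcp_pos: [0.3954, 0.0877, 0.1237]
orientation: [-0.001, -0.171, 0.985, 0.004]
wrist_force: [-0.4, 0.1, -1.3]
finger_gap: 0.0143
```

```bash
python3 - <<'E'
from h import *
im=read_camera('scene');gcrop(im,'k2.png',(235,95,130,110),6);s=get_state();print(s['wrist_force'],s['ft_torque'],s['tcp_pos'],s['finger_gap'])
E
```

```text
[ 0.31454454 -0.39276851 -1.75006267] [ 0.02192819 -0.04478192  0.01145818] [0.39550352 0.08773003 0.12374284] 0.014038457309863228
```

View pics/k2.png

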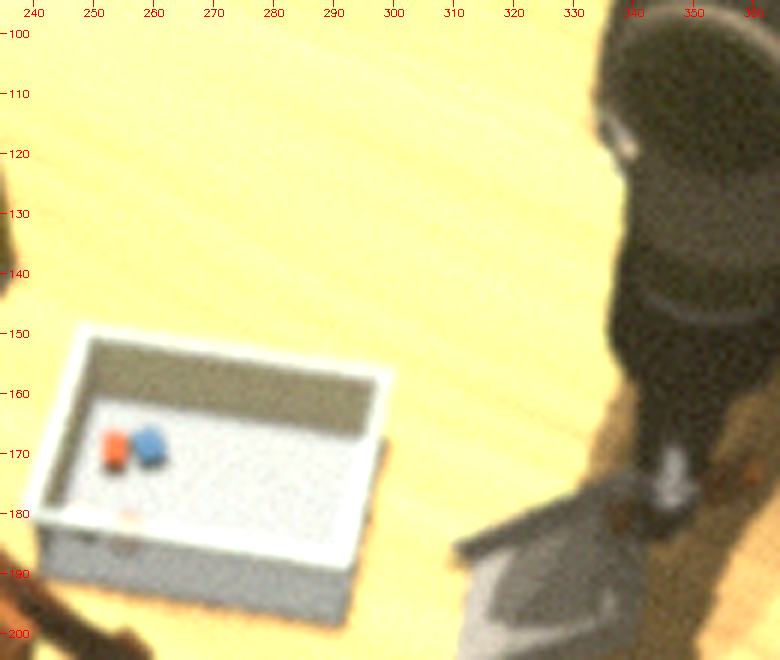

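Emit:
arm_command(steps="0 0 0 0; 0 0 0 0; 0 0 -8 0; -3 7 -12 0; -5 13 -17 0; -8 22 -26 0; -12 32 -36 0; -14 40 -47 0; -17 48 -58 0; -20 54 -70 0; -22 60 -83 0; -23 64 -96 0; -24 68 -104 0; -24 68 -106 0; -24 68 -106 0", fingers=-0.65, newtons=20)

```text
clock: 20.92
tcp_pos: [0.3706, 0.1563, 0.0178]
orientation: [-0.002, -0.171, 0.985, 0.005]
wrist_force: [-3.6, 1.6, 10.2]
finger_gap: 0.0152
```

```bash
python3 - <<'E'
from h import *
im=read_camera('scene');gcrop(im,'k3.png',(285,130,130,110),6);s=get_state();print(s['wrist_force'],s['ft_torque'],s['tcp_pos'],s['finger_gap'])
E
```

```text
[-3.18783957  2.95800241  9.72419382] [0.24391146 0.57282209 0.09790583] [0.37060208 0.15631743 0.01785485] 0.014990823772013743
```

View pics/k3.png

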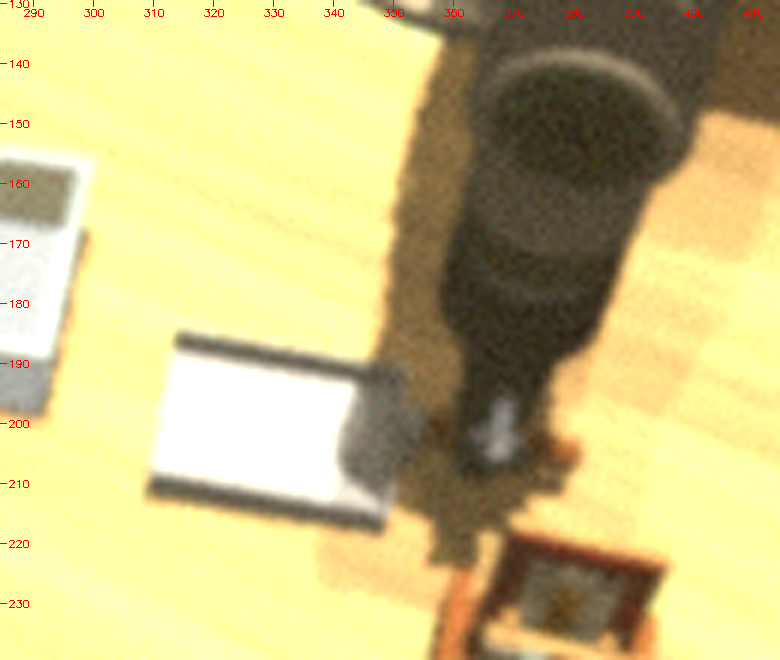

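Emit:
arm_command(steps="0 0 0 0; 0 0 0 0; 0 0 0 0; 0 0 0 0", fingers=-0.3)

```text
clock: 21.48
tcp_pos: [0.3704, 0.1563, 0.0177]
orientation: [-0.002, -0.171, 0.985, 0.005]
wrist_force: [-0.8, 0.1, 0.1]
finger_gap: 0.0302
```

Emit:
arm_command(steps="0 0 20 0; 0 0 60 0; 0 0 110 0; 0 0 165 0; 0 0 220 0; 0 0 220 0; 0 0 220 0")

```text
clock: 22.35
tcp_pos: [0.3703, 0.1562, 0.2374]
orientation: [-0.002, -0.171, 0.985, 0.005]
wrist_force: [-0.7, 0.3, -0.6]
finger_gap: 0.0301
```

```bash
python3 - <<'E'
from h import *
im=read_camera('scene');gcrop(im,'k4.png',(235,140,160,120),5);s=get_state();print(s['joint_pos'],s['tcp_pos'],s['orientation'])
E
```

```text
[ 0.19127506 -0.02231047 -0.33797699  1.26036828  0.00987488 -1.72337284] [0.36971912 0.15609884 0.2366151 ] [-0.00271424 -0.17106465  0.98524395  0.0048858 ]
```

View pics/k4.png

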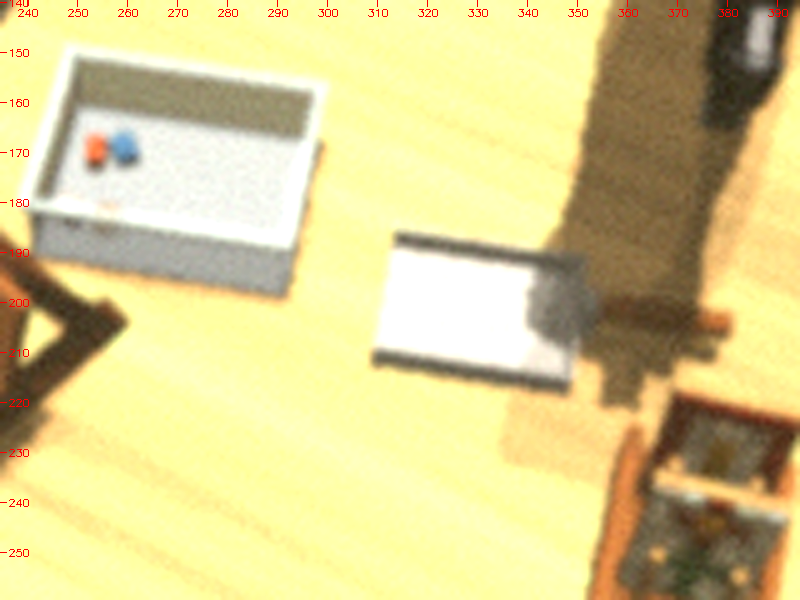

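Emit:
arm_command(steps="50 22 0 -0.05; 100 44 0 -0.11; 150 66 0 -0.11; 200 88 0 -0.11; 250 110 0 -0.113; 261 115 0 -0.113; 261 115 0 -0.113; 261 115 0 -0.113", fingers=-0.2)

```text
clock: 23.4
tcp_pos: [0.6296, 0.2707, 0.2355]
orientation: [-0.004, -0.115, 0.993, 0.005]
wrist_force: [-0.3, -0.9, 1.0]
finger_gap: 0.0343
```

```bash
python3 - <<'E'
from h import *
im=read_camera('scene');gcrop(im,'l1.png',(325,180,100,115),5);s=get_state();print(s['joint_pos'],s['tcp_pos'],s['orientation'],proj('scene',s['tcp_pos']))
E
```

```text
[ 0.28433308  0.54562701  0.41180548  1.44163629  0.01072825 -1.51725862] [0.62962221 0.27070981 0.23620333] [-0.00319941 -0.11512735  0.99333352  0.00489585] [[379.69736998 262.10022117]]
```

View pics/l1.png

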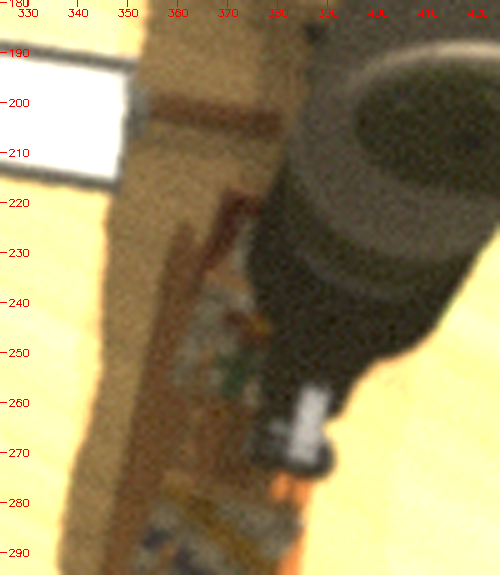

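Emit:
arm_command(steps="1 0 -40 0; 1 0 -75 0; 1 0 -100 0; 1 0 -120 0; 1 0 -137 0; 1 0 -137 0; 1 0 -137 0")

```text
clock: 24.32
tcp_pos: [0.631, 0.2708, 0.1004]
orientation: [-0.002, -0.115, 0.993, 0.005]
wrist_force: [-0.3, -0.5, 0.2]
finger_gap: 0.034
```

Emit:
arm_command(steps="0 0 0 0; 0 0 0 0; 0 0 0 0; 0 0 0 0; 0 0 0 0; 0 0 0 0", fingers=-1, newtons=40)

```text
clock: 25.08
tcp_pos: [0.6304, 0.2707, 0.1017]
orientation: [-0.003, -0.115, 0.993, 0.005]
wrist_force: [-3.5, -1.6, 5.1]
finger_gap: 0.0091
```

```bash
python3 - <<'E'
from h import *
im=read_camera('scene');gcrop(im,'l2.png',(325,200,100,115),5);s=get_state();print(s['wrist_force'],s['tcp_pos'],s['orientation'],s['finger_gap'])
E
```

```text
[-3.37803574 -1.75321684  5.37030553] [0.63033193 0.27077241 0.10170761] [-0.00270849 -0.11529454  0.99331489  0.00503612] 0.009570342612146033
```

View pics/l2.png

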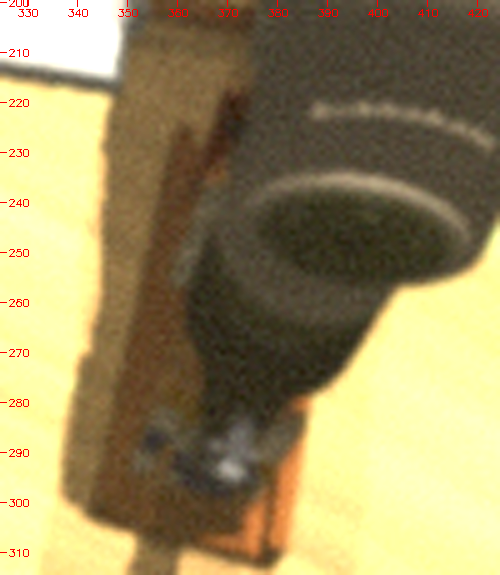

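Emit:
arm_command(steps="0 0 20 0; 0 0 60 0; 0 0 110 0; 0 0 155 0; -3 -30 160 -0.02; -8 -80 160 -0.06; -12 -130 160 -0.1; -16 -180 160 -0.14; -20 -230 160 -0.18; -24 -280 160 -0.22; -28 -330 160 -0.26; -33 -380 160 -0.3; -38 -430 160 -0.34; -43 -480 160 -0.38; -48 -530 160 -0.42; -53 -580 160 -0.45; -57 -630 160 -0.47; -60 -660 160 -0.47; -60 -667 160 -0.47; -60 -667 160 -0.47")

```text
clock: 27.62
tcp_pos: [0.5702, -0.3962, 0.2613]
orientation: [-0.002, 0.119, 0.993, 0.006]
wrist_force: [-0.2, 0.8, -2.4]
finger_gap: 0.0097
```

```bash
python3 - <<'E'
from h import *
im=read_camera('scene');gcrop(im,'m1.png',(125,80,150,130),5);it=read_camera('top');gcrop(it,'m2.png',(300,130,140,110),5);s=get_state();print(s['wrist_force'],s['tcp_pos'],s['orientation'],s['finger_gap'])
q=s['orientation'];print(2*np.arctan2(q[2],q[1]))
E
```

```text
[ 0.15100273  0.24333115 -2.45338705] [ 0.57060403 -0.39502445  0.26185636] [-0.00152205  0.1185998   0.992924    0.00580531] 0.009920991272885052
2.903829126941763
```

View pics/m1.png

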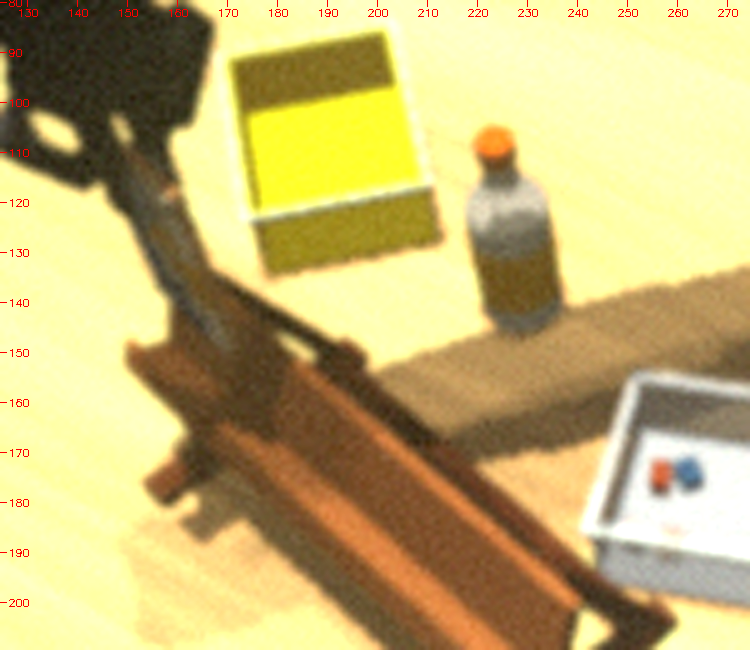

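View pics/m2.png

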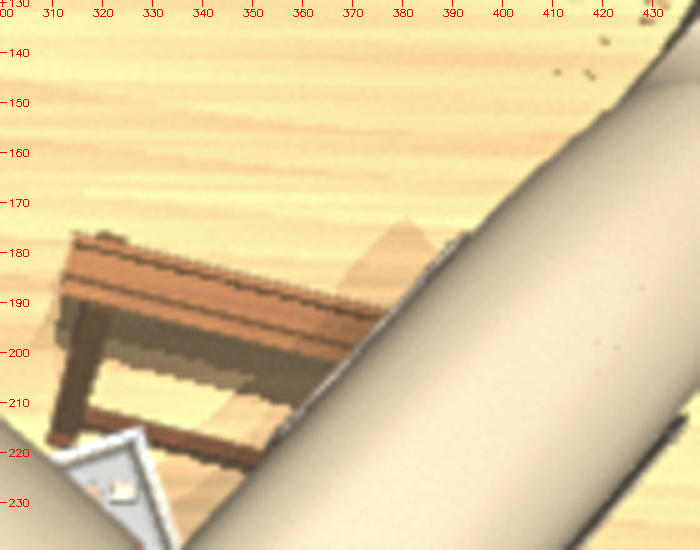

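```bash
cat >> h.py <<'E'
def panel_held(p,yaw,bot=.0837):
    o=np.array([np.cos(yaw),np.sin(yaw),0]);y=np.array([-o[1],o[0],0]);c=np.array(p)-[0,0,bot]
    L=[]
    for s in(1,-1):
        q=[c+s*.005*o+a*.035*y+np.array([0,0,b]) for a,b in((-1,0),(1,0),(1,.12),(-1,.12),(-1,0))];L.append(np.array(q))
    return L
def ledge_polys(L,B=.18): return [ledge2w(np.array(p),L) for p in ([(0,-B,.06),(0,B,.06)],[(0,-B,0),(0,B,0)],[(.03,-B,.01),(.03,B,.01)],[(.024,-B,0),(.024,B,0)])]
E
python3 - <<'E'
from h import *
im=read_camera('scene');L=np.load('L.npy');p=get_state()['tcp_pos']
im2=np.clip(im.astype(float)*1.6,0,255).astype(np.uint8)
overlay(im2,'scene',panel_held(p,2.904-np.pi)+ledge_polys(L),'m3.png',(125,80,120,110),6)
E
```

```text
(no output)
```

View pics/m3.png

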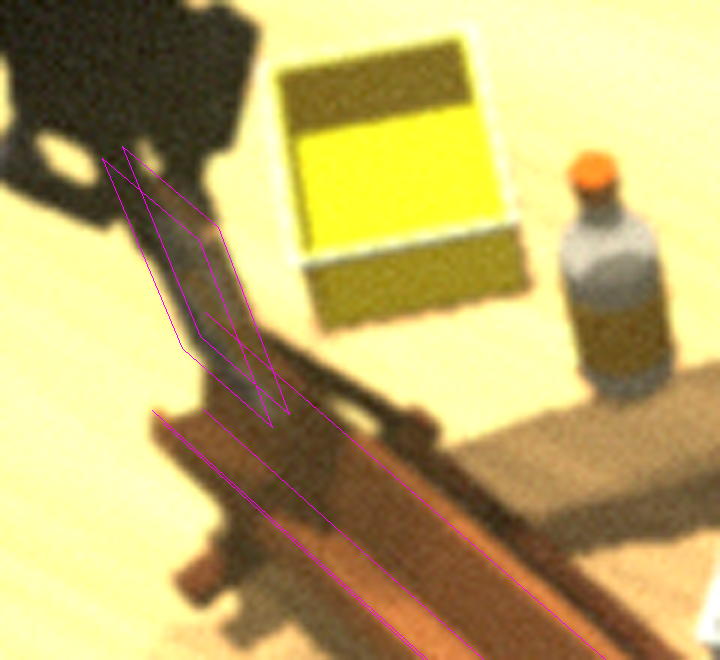

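Emit:
arm_command(steps="0 -1 -25 0; 0 -1 -50 0; 0 -1 -68 0; 0 -1 -78 0; 0 -1 -80 0; 0 -1 -80 0")

```text
clock: 28.52
tcp_pos: [0.5711, -0.3958, 0.1829]
orientation: [-0.001, 0.118, 0.993, 0.005]
wrist_force: [0.9, 0.8, -2.0]
finger_gap: 0.0095
```

```bash
python3 - <<'E'
from h import *
im=read_camera('scene');L=np.load('L.npy');s=get_state();p=s['tcp_pos'];print(s['wrist_force'],p)
im2=np.clip(im.astype(float)*1.9,0,255).astype(np.uint8)
overlay(im2,'scene',panel_held(p,2.904-np.pi)+ledge_polys(L),'m4.png',(125,80,100,100),7)
E
```

```text
[ 1.12473104  0.44451507 -2.3962933 ] [ 0.57117791 -0.3959772   0.18309449]
```

View pics/m4.png

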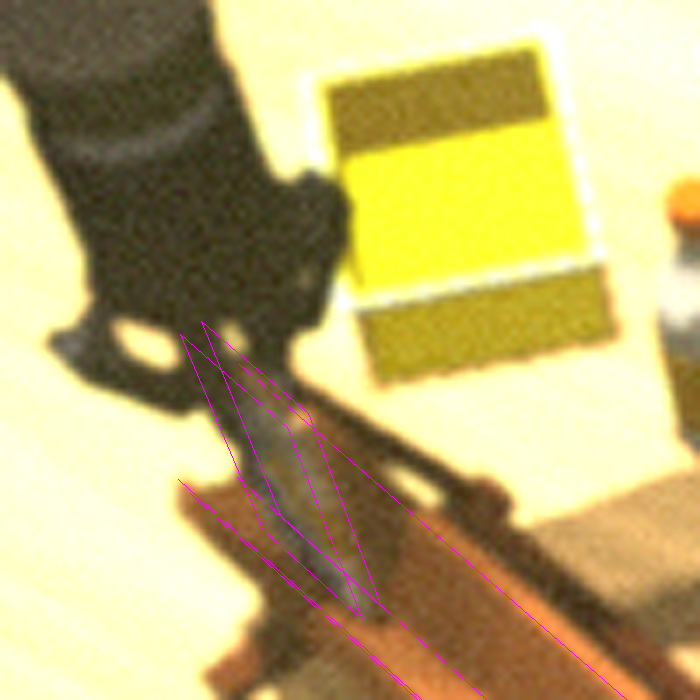

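Emit:
arm_command(steps="0 0 -3 0; 0 0 -5 0; 0 0 -7 0; 0 0 -8 0; 0 0 -9 0; 0 0 -9 0")

```text
clock: 29.32
tcp_pos: [0.5711, -0.396, 0.174]
orientation: [-0.001, 0.118, 0.993, 0.005]
wrist_force: [-0.2, -0.5, -3.0]
finger_gap: 0.0099
```

Emit:
arm_command(steps="0 0 -1 0; 0 0 -2 0; 0 0 -3 0; 0 0 -3 0")

```text
clock: 29.82
tcp_pos: [0.5713, -0.3961, 0.1735]
orientation: [0.0, 0.118, 0.993, 0.005]
wrist_force: [-2.3, 1.9, 8.4]
finger_gap: 0.0094
```

Emit:
arm_command(steps="0 0 1 0; 0 0 1 0; 0 0 1 0; 0 0 1 0; 0 0 1 0", fingers=-0.4)

```text
clock: 30.45
tcp_pos: [0.5713, -0.3961, 0.1742]
orientation: [0.0, 0.118, 0.993, 0.005]
wrist_force: [0.4, -0.5, 0.8]
finger_gap: 0.026
```

Emit:
arm_command(steps="-3 1 0 0; -6 1 0 0; -9 2 0 0; -12 3 0 0; -15 4 0 0; -18 4 0 0; -21 5 0 0; -24 6 0 0; -27 7 0 0; -30 7 0 0; -33 8 0 0; -36 9 0 0; -38 9 0 0; -38 9 0 0")

```text
clock: 32.2
tcp_pos: [0.5332, -0.3871, 0.1743]
orientation: [0.0, 0.118, 0.993, 0.005]
wrist_force: [-0.1, 0.5, -0.2]
finger_gap: 0.0253
```

```bash
python3 - <<'E'
from h import *
im=read_camera('scene');L=np.load('L.npy');s=get_state();p=s['tcp_pos'];print(s['wrist_force'],p)
gcrop(im,'m5.png',(125,80,100,100),7)
E
```

```text
[ 0.17172557 -0.37357287  1.18500209] [ 0.5332604  -0.3871193   0.17432083]
```

View pics/m5.png

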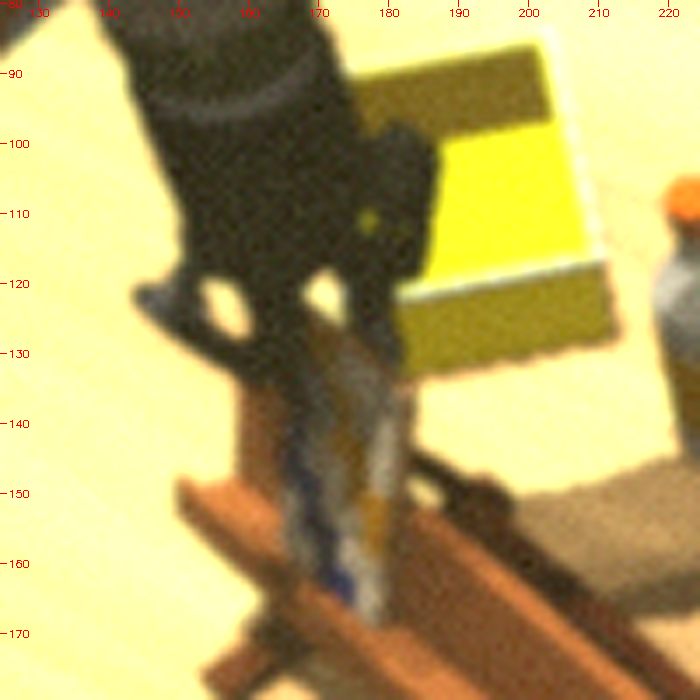

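Panel b leans on the board with its pattern visible (160–185, 125–170). Open further and rise.

Emit:
arm_command(steps="0 0 0 0; 0 0 0 0; 0 0 0 0; 0 0 0 0", fingers=-0.15)

```text
clock: 32.75
tcp_pos: [0.5333, -0.3871, 0.1743]
orientation: [0.0, 0.118, 0.993, 0.005]
wrist_force: [0.5, -0.0, -0.2]
finger_gap: 0.0362
```

Emit:
arm_command(steps="0 0 10 0; 0 0 20 0; 0 0 35 0; 0 0 60 0; 0 0 85 0; 10 40 85 0; 10 90 85 0; 10 140 85 0; 10 190 85 0; 10 200 85 0; 10 200 85 0")

```text
clock: 34.12
tcp_pos: [0.5438, -0.1869, 0.2604]
orientation: [0.001, 0.118, 0.993, 0.004]
wrist_force: [0.3, -0.4, 0.3]
finger_gap: 0.036
```

```bash
cat >> h.py <<'E'
def panel_placed(yl,L,xl=.005,zl=0):
    return [ledge2w(np.array([(xl+s*.005,yl+a*.035,zl+b) for a,b in((-1,0),(1,0),(1,.12),(-1,.12),(-1,0))]),L) for s in(1,-1)]
E
python3 - <<'E'
from h import *
im=read_camera('scene');L=np.load('L.npy');s=get_state();p=s['tcp_pos'];print(s['wrist_force'],p)
gcrop(im,'m6.png',(125,80,150,120),5)
im2=np.clip(im.astype(float)*1.6,0,255).astype(np.uint8)
overlay(im2,'scene',panel_placed(-.1,L)+ledge_polys(L),'m7.png',(125,80,110,100),6)
E
```

```text
[0.42395195 0.5336786  0.47895225] [ 0.54374054 -0.18777262  0.26004428]
```

View pics/m6.png

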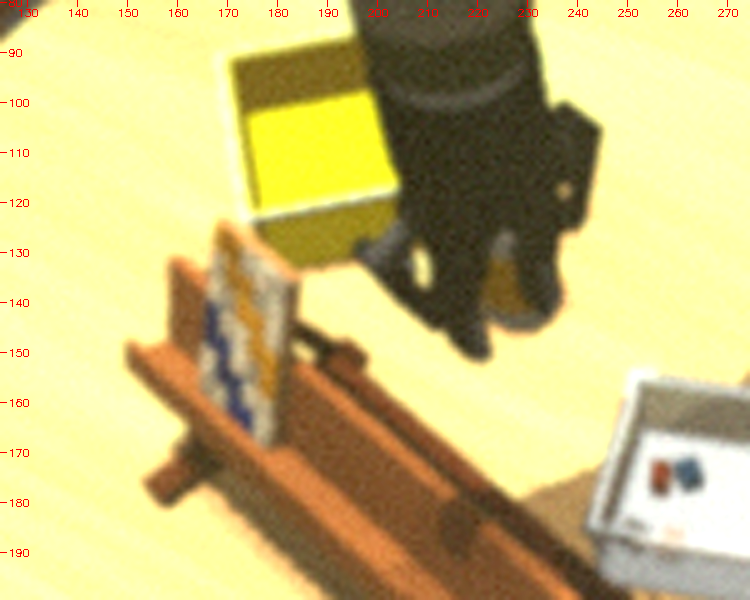

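View pics/m7.png

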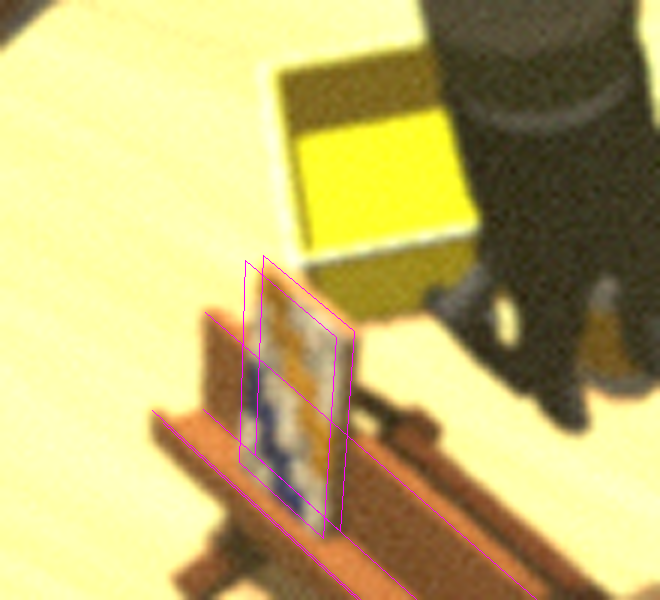

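Emit:
arm_command(steps="-3 40 0 0.04; -5 90 0 0.1; -8 145 0 0.16; -10 200 0 0.22; -13 255 0 0.28; -16 310 0 0.35; -18 365 0 0.41; -20 410 0 0.46; -22 433 0 0.469; -22 433 0 0.469; -22 433 0 0.469; -22 433 -40 0.469; -22 433 -80 0.469; -22 433 -115 0.469; -22 433 -140 0.469; -22 433 -158 0.469; -22 433 -158 0.469; -22 433 -158 0.469", fingers=-0.2)

```text
clock: 36.42
tcp_pos: [0.5226, 0.2445, 0.1029]
orientation: [0.0, -0.115, 0.993, 0.004]
wrist_force: [0.6, 0.6, 0.0]
finger_gap: 0.0339
```

Emit:
arm_command(steps="0 0 0 0; 0 0 0 0; 0 0 0 0; 0 0 0 0; 0 0 0 0; 0 0 0 0", fingers=-1)

```text
clock: 37.17
tcp_pos: [0.5216, 0.244, 0.1041]
orientation: [-0.0, -0.115, 0.993, 0.004]
wrist_force: [-4.2, -2.5, 6.7]
finger_gap: 0.0095
```

```bash
python3 - <<'E'
from h import *
im=read_camera('scene');gcrop(im,'n1.png',(325,170,100,115),5);s=get_state();q=s['orientation'];print(s['wrist_force'],s['tcp_pos'],2*np.arctan2(q[2],q[1]),s['finger_gap'])
E
```

```text
[-3.91717626 -2.59753328  7.0074016 ] [0.52158899 0.24397528 0.10415251] 3.3723825585682774 0.00972229296695245
```

View pics/n1.png

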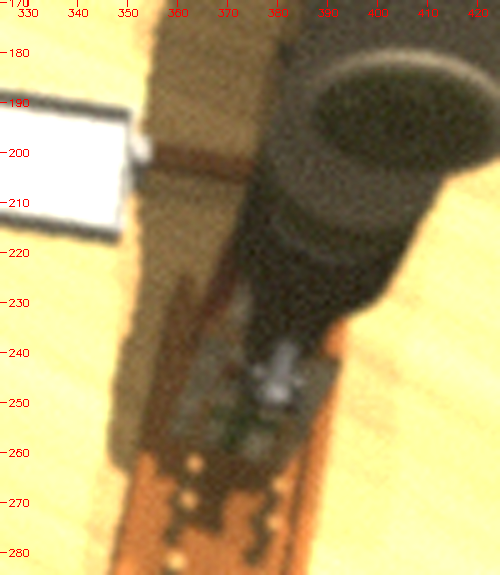

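Emit:
arm_command(steps="0 0 20 0; 0 0 60 0; 0 0 110 0; 0 0 157 0; 4 -30 160 -0.03; 10 -75 160 -0.07; 17 -125 160 -0.12; 24 -175 160 -0.17; 31 -225 160 -0.22; 38 -275 160 -0.27; 44 -325 160 -0.32; 51 -375 160 -0.37; 58 -425 160 -0.42; 65 -480 160 -0.46; 70 -520 160 -0.469; 73 -543 160 -0.469; 73 -543 160 -0.469; 73 -543 160 -0.469")

```text
clock: 39.48
tcp_pos: [0.5944, -0.2983, 0.264]
orientation: [0.0, 0.119, 0.993, 0.004]
wrist_force: [-0.0, -0.0, -3.4]
finger_gap: 0.0096
```

```bash
python3 - <<'E'
from h import *
im=read_camera('scene');L=np.load('L.npy');s=get_state();p=s['tcp_pos'];q=s['orientation'];y=2*np.arctan2(q[2],q[1]);print(s['wrist_force'],p,y)
im2=np.clip(im.astype(float)*1.9,0,255).astype(np.uint8)
overlay(im2,'scene',panel_held(p,y-np.pi,.0862)+ledge_polys(L),'n2.png',(140,90,110,110),7)
o=np.array([np.cos(L[2]),np.sin(L[2])]);d=p[:2]-L[:2];print('u',d@o,'y',d@[-o[1],o[0]])
E
```

```text
[-0.32985445  0.72441493 -2.23838417] [ 0.59449048 -0.29792615  0.26423987] 2.9042579715170573
u 0.009043021526404248 y 0.001426556925394245
```

View pics/n2.png

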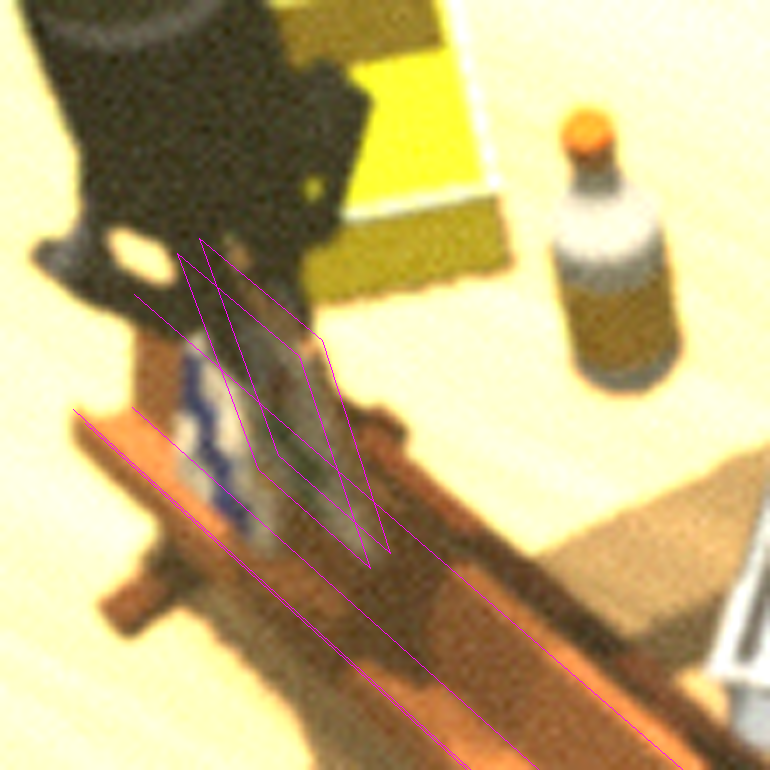

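Aligned as expected. Lower to just at contact (expected TCP ≈ 0.176).

Emit:
arm_command(steps="0 0 -25 0; 0 0 -50 0; 0 0 -70 0; 0 0 -80 0; 0 0 -84 0; 0 0 -86 0; 0 0 -88 0; 0 0 -88 0; 0 0 -88 0")

```text
clock: 40.65
tcp_pos: [0.5946, -0.2981, 0.1766]
orientation: [0.001, 0.118, 0.993, 0.004]
wrist_force: [-0.3, 0.6, -2.5]
finger_gap: 0.0091
```

Emit:
arm_command(steps="0 0 -1 0; 0 0 -2 0; 0 0 -2 0; 0 0 -2 0")

```text
clock: 41.15
tcp_pos: [0.5948, -0.2982, 0.1759]
orientation: [0.001, 0.118, 0.993, 0.004]
wrist_force: [-1.4, 1.9, 6.4]
finger_gap: 0.0093
```

Contact. Same release.

Emit:
arm_command(steps="0 0 1 0; 0 0 1 0; 0 0 1 0; 0 0 1 0; 0 0 1 0", fingers=-0.4)

```text
clock: 41.78
tcp_pos: [0.5948, -0.2982, 0.1767]
orientation: [0.001, 0.118, 0.993, 0.004]
wrist_force: [-0.3, 0.1, 0.3]
finger_gap: 0.0253
```

Emit:
arm_command(steps="-3 1 0 0; -6 1 0 0; -9 2 0 0; -12 3 0 0; -15 4 0 0; -18 4 0 0; -21 5 0 0; -24 6 0 0; -27 7 0 0; -30 7 0 0; -33 8 0 0; -36 9 0 0; -38 9 0 0; -38 9 0 0")

```text
clock: 43.52
tcp_pos: [0.5567, -0.2892, 0.1768]
orientation: [0.001, 0.118, 0.993, 0.004]
wrist_force: [0.2, 0.5, -0.3]
finger_gap: 0.0261
```

Emit:
arm_command(steps="0 0 0 0; 0 0 0 0; 0 0 0 0; 0 0 0 0", fingers=-0.15)

```text
clock: 44.02
tcp_pos: [0.5567, -0.2892, 0.1768]
orientation: [0.001, 0.118, 0.993, 0.004]
wrist_force: [1.0, 0.3, -0.1]
finger_gap: 0.0359
```

Emit:
arm_command(steps="0 0 10 0; 0 0 20 0; 0 0 35 0; 0 0 60 0; 0 0 85 0; 0 50 85 0; 0 100 85 0; 0 150 85 0; 0 200 85 0; 0 200 85 0; 0 200 85 0")

```text
clock: 45.4
tcp_pos: [0.5571, -0.0893, 0.2627]
orientation: [0.002, 0.118, 0.993, 0.003]
wrist_force: [-0.7, 0.5, -0.7]
finger_gap: 0.0362
```

```bash
python3 - <<'E'
from h import *
im=read_camera('scene');L=np.load('L.npy');s=get_state();p=s['tcp_pos'];q=s['orientation'];print(s['wrist_force'],p,2*np.arctan2(q[2],q[1]))
im2=np.clip(im.astype(float)*1.6,0,255).astype(np.uint8)
overlay(im2,'scene',panel_placed(0,L)+ledge_polys(L),'n3.png',(135,90,160,125),5)
E
```

```text
[ 0.11854005 -0.19824302  0.93078521] [ 0.55706093 -0.08992794  0.26243009] 2.903669270165955
```

View pics/n3.png

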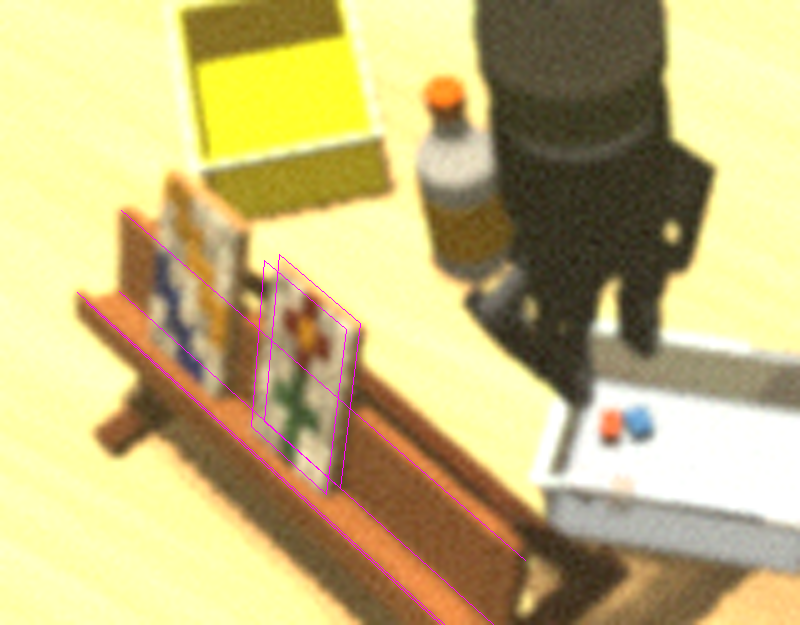

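Emit:
arm_command(steps="-8 30 0 0.04; -20 70 0 0.1; -33 115 0 0.16; -46 160 0 0.22; -58 205 0 0.28; -71 250 0 0.35; -82 290 0 0.41; -88 315 0 0.46; -90 322 0 0.469; -90 322 0 0.469; -90 322 0 0.469; -90 322 -40 0.469; -90 322 -80 0.469; -90 322 -115 0.469; -90 322 -140 0.469; -90 322 -160 0.469; -90 322 -160 0.469; -90 322 -160 0.469", fingers=-0.2)

```text
clock: 47.7
tcp_pos: [0.4678, 0.2316, 0.1032]
orientation: [0.002, -0.115, 0.993, 0.004]
wrist_force: [-0.5, -0.2, -0.0]
finger_gap: 0.0343
```

Emit:
arm_command(steps="0 0 0 0; 0 0 0 0; 0 0 0 0; 0 0 0 0; 0 0 0 0; 0 0 0 0", fingers=-1)

```text
clock: 48.45
tcp_pos: [0.4668, 0.2313, 0.1045]
orientation: [0.001, -0.115, 0.993, 0.003]
wrist_force: [-4.9, -2.7, 7.5]
finger_gap: 0.0097
```

```bash
python3 - <<'E'
from h import *
im=read_camera('scene');gcrop(im,'p1.png',(325,170,100,115),5);s=get_state();q=s['orientation'];print(s['wrist_force'],s['tcp_pos'],2*np.arctan2(q[2],q[1]),s['finger_gap'])
E
```

```text
[-4.58906488 -1.7859272   8.21631382] [0.46678284 0.2312663  0.10448196] 3.3718010399898986 0.009337096952801473
```

View pics/p1.png

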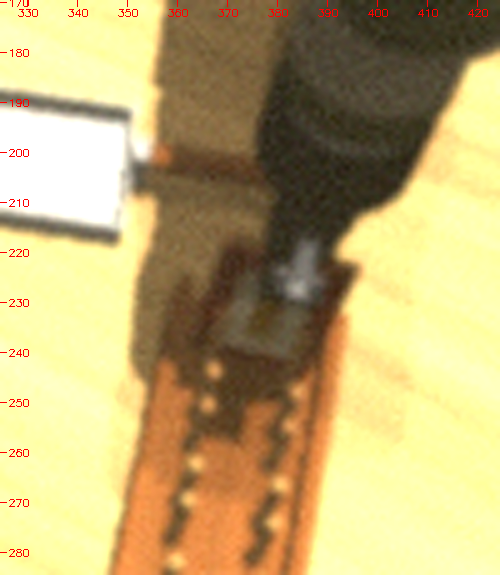

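Emit:
arm_command(steps="0 0 20 0; 0 0 60 0; 0 0 110 0; 0 0 157 0; 8 -25 160 -0.03; 20 -60 160 -0.07; 35 -100 160 -0.12; 50 -145 160 -0.17; 66 -190 160 -0.22; 82 -235 160 -0.27; 98 -280 160 -0.32; 113 -325 160 -0.37; 128 -368 160 -0.42; 140 -400 160 -0.46; 148 -425 160 -0.468; 151 -433 160 -0.468; 151 -433 160 -0.468; 151 -433 160 -0.468")

```text
clock: 50.75
tcp_pos: [0.6175, -0.2006, 0.2647]
orientation: [0.002, 0.118, 0.993, 0.003]
wrist_force: [-0.2, -1.0, -2.6]
finger_gap: 0.0095
```

```bash
python3 - <<'E'
from h import *
im=read_camera('scene');L=np.load('L.npy');s=get_state();p=s['tcp_pos'];q=s['orientation'];y=2*np.arctan2(q[2],q[1]);print(s['wrist_force'],p,y)
im2=np.clip(im.astype(float)*1.9,0,255).astype(np.uint8)
overlay(im2,'scene',panel_held(p,y-np.pi,.0865)+ledge_polys(L),'p2.png',(150,100,110,120),6)
o=np.array([np.cos(L[2]),np.sin(L[2])]);d=p[:2]-L[:2];print('u',d@o,'y',d@[-o[1],o[0]])
E
```

```text
[ 0.15748457  0.03240082 -1.93552179] [ 0.61755834 -0.20050073  0.26482468] 2.9051185275997313
u 0.008405435870931382 y 0.10154364155260513
```

View pics/p2.png

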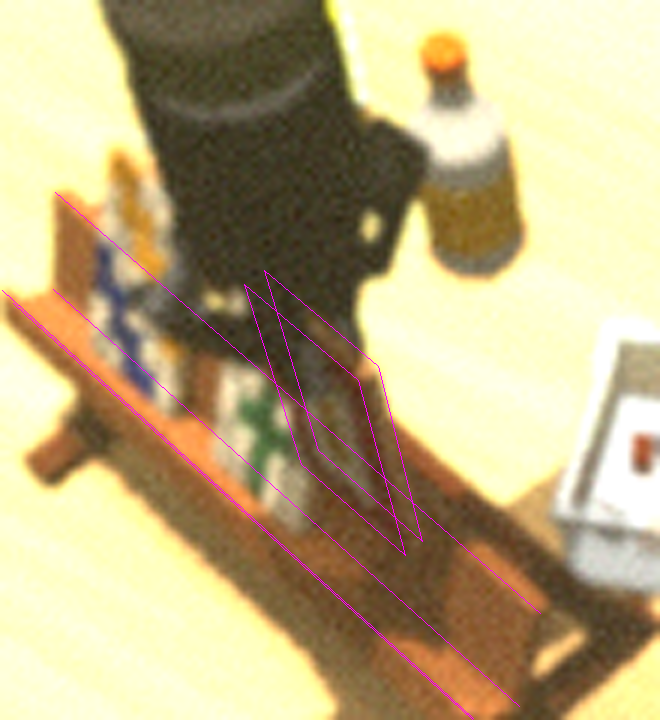

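Emit:
arm_command(steps="0 0 -25 0; 0 0 -50 0; 0 0 -70 0; 0 0 -80 0; 0 0 -84 0; 0 0 -86 0; 0 0 -88 0; 0 0 -88 0; 0 0 -88 0")

```text
clock: 51.92
tcp_pos: [0.6177, -0.2006, 0.1771]
orientation: [0.002, 0.118, 0.993, 0.003]
wrist_force: [0.3, 0.1, -1.9]
finger_gap: 0.0094
```

Emit:
arm_command(steps="0 0 -1 0; 0 0 -2 0; 0 0 -2 0; 0 0 -2 0")

```text
clock: 52.42
tcp_pos: [0.6179, -0.2007, 0.1759]
orientation: [0.003, 0.118, 0.993, 0.003]
wrist_force: [-1.7, 0.5, 5.3]
finger_gap: 0.0097
```

Emit:
arm_command(steps="0 0 1 0; 0 0 1 0; 0 0 1 0; 0 0 1 0; 0 0 1 0", fingers=-0.4)

```text
clock: 53.05
tcp_pos: [0.6179, -0.2007, 0.1768]
orientation: [0.002, 0.118, 0.993, 0.003]
wrist_force: [-0.2, -0.8, -0.4]
finger_gap: 0.0255
```

Emit:
arm_command(steps="-3 1 0 0; -6 1 0 0; -9 2 0 0; -12 3 0 0; -15 4 0 0; -18 4 0 0; -21 5 0 0; -24 6 0 0; -27 7 0 0; -30 7 0 0; -33 8 0 0; -36 9 0 0; -38 9 0 0; -38 9 0 0")

```text
clock: 54.8
tcp_pos: [0.5799, -0.1917, 0.1769]
orientation: [0.003, 0.118, 0.993, 0.003]
wrist_force: [-0.3, -0.5, -0.6]
finger_gap: 0.0257
```

Emit:
arm_command(steps="0 0 0 0; 0 0 0 0; 0 0 0 0; 0 0 0 0", fingers=-0.15)

```text
clock: 55.3
tcp_pos: [0.5799, -0.1918, 0.1769]
orientation: [0.003, 0.118, 0.993, 0.003]
wrist_force: [-1.1, 0.2, 0.5]
finger_gap: 0.0364
```

Emit:
arm_command(steps="0 0 10 0; 0 0 20 0; 0 0 35 0; 0 0 60 0; 0 0 85 0; 0 50 100 0; 0 110 100 0; -20 170 100 0; -50 220 100 0; -80 270 100 0; -100 320 100 0; -100 370 100 0; -100 400 100 0; -100 400 100 0; -100 400 100 0")

```text
clock: 57.18
tcp_pos: [0.48, 0.208, 0.2775]
orientation: [0.003, 0.118, 0.993, 0.003]
wrist_force: [-0.3, -0.4, -0.0]
finger_gap: 0.0364
```

```bash
python3 - <<'E'
from h import *
im=read_camera('scene');L=np.load('L.npy');s=get_state();p=s['tcp_pos'];print(s['wrist_force'],p)
im2=np.clip(im.astype(float)*1.6,0,255).astype(np.uint8)
overlay(im2,'scene',panel_placed(.1,L)+ledge_polys(L),'p3.png',(135,90,160,125),5)
it=read_camera('top');gcrop(it,'p4.png',(235,165,160,120),5)
cv2.imwrite('pics/p5.png',im[:,:,::-1])
E
```

```text
[ 0.1646814  -0.42515659 -0.88944292] [0.48007036 0.20756455 0.27739008]
```

View pics/p3.png

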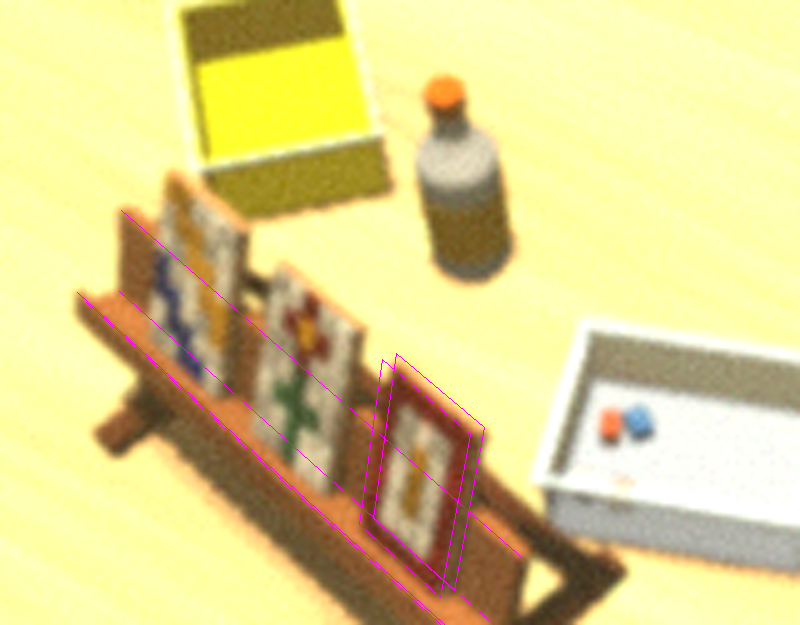

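View pics/p4.png

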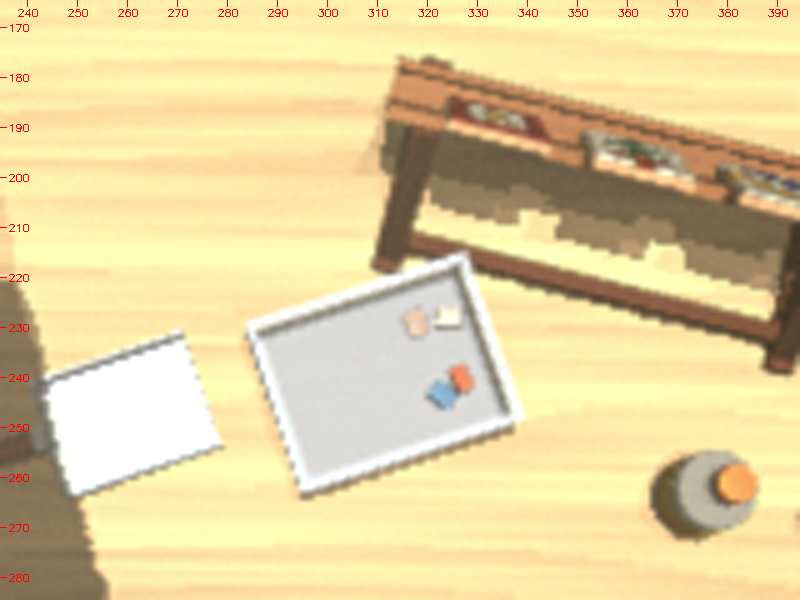

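View pics/p5.png

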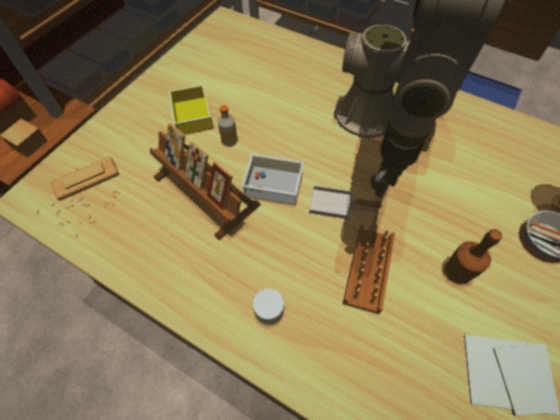

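```bash
python3 - <<'E'
from h import *
U=fit(tubobs([(284,231.5),(327.5,216),(339.5,249),(295.5,264)]),obj2w,[.42,-.12,.3])
im=read_camera('scene');it=read_camera('top')
b=lambda i:np.clip(i.astype(float)*1.6,0,255).astype(np.uint8)
q=[(.06,.08),(.06,-.08),(-.06,-.08),(-.06,.08),(.06,.08)]
T=[obj2w([(x,y,z) for x,y in q],U) for z in(0,.06)]
h=np.array([-.34,.94]);a=1.918
c=np.array([.3705,.1563])-.095*np.array([np.cos(a),np.sin(a)]);Y=[c[0],c[1],a]
T+=[obj2w([(-.06,-.045,0),(.06,-.045,0),(.06,.045,0),(-.06,.045,0),(-.06,-.045,0)],Y),obj2w([(-.06,-.045,.003),(-.06,.045,.003)],Y),obj2w([(.062,0,.042),(.148,0,.042)],Y)]
overlay(b(im),'scene',T,'q1.png',(235,145,160,100),5);overlay(b(it),'top',T,'q2.png',(220,165,140,110),5)
E
```

```text
pose [ 0.4276 -0.1237  0.3443] res [[1.0, 0.0], [-0.6, 1.4], [-1.0, -0.3], [0.6, -0.6]]
```

View pics/q1.png

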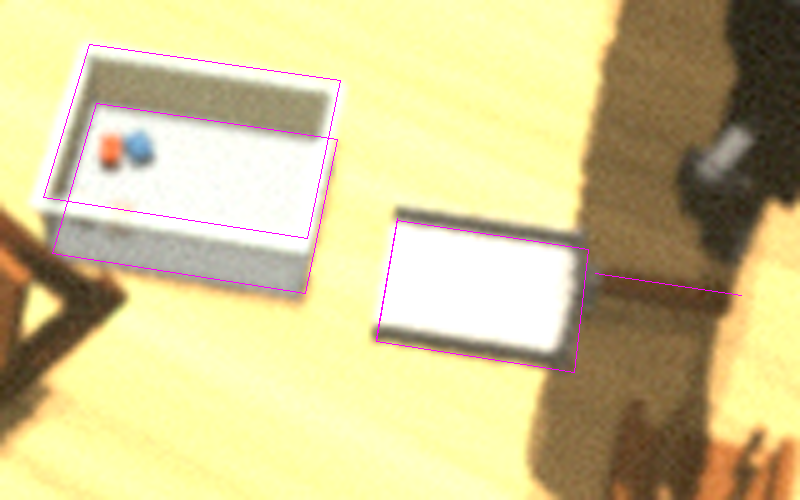

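View pics/q2.png

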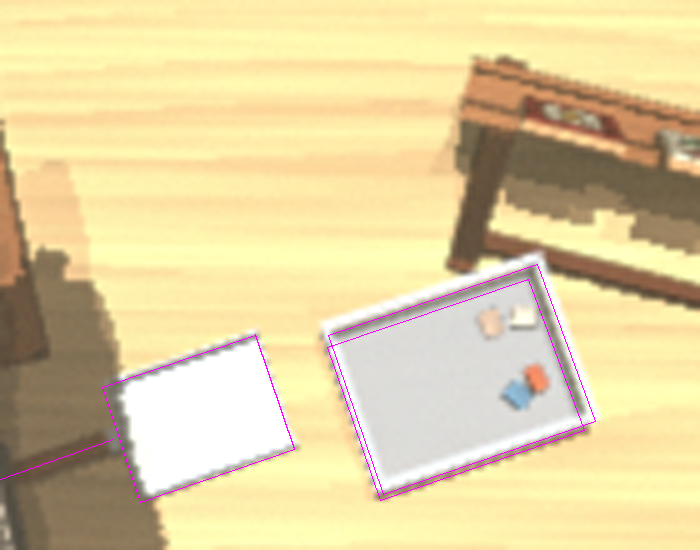

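```bash
python3 - <<'E'
from h import *
T=[(284.2,229.2),(328.2,215.3),(338.8,248.5),(295.8,264)];S=[(296.3,194.5),(242.3,186.5),(252.5,153),(303,160.5)]
# corners from q2: 
U=fit(tubobs(T,S),obj2w,[.42,-.12,.3])
U=fit(tubobs(T),obj2w,[.42,-.12,.3]);U=fit(tubobs(None,S),obj2w,[.42,-.12,.3])
s=get_state();print(s['clock'],s['tcp_pos'])
E
```

```text
pose [ 0.431  -0.1226  0.3354] res [[0.6, 1.2], [-1.5, 1.3], [-0.7, -0.5], [-0.2, -1.7], [-0.8, -1.2], [0.5, -1.8], [-0.2, 1.0], [-0.5, 1.1]]
pose [ 0.4318 -0.1244  0.3231] res [[1.2, 0.6], [-0.7, 1.3], [-0.3, -0.4], [0.0, -2.2]]
pose [ 0.4319 -0.1209  0.3429] res [[-0.2, -0.9], [0.9, -1.2], [-0.1, 1.5], [-0.3, 1.4]]
57.375 [0.48011193 0.20726044 0.27708298]
```

```bash
python3 - <<'E'
from h import *
print(hand_in())
snap('scene','z.png')
E
```

```text
the job is handed in; nothing more can be done
None
the job is handed in; nothing more can be done
```

The job is handed in at about 57 s on the clock. Hand-in gives no verdict, and the camera refused a picture afterwards.

**Panels:** three were present: b (diagonal bands), c (flower) and d (red border). They stand at about ledge y = -0.10, 0 and +0.10, leaning on the back board with the stone-covered face outward. Each one matched the drawn model of a well-placed panel closely in the scene picture.

**Tray and stones:** the arm could only shift and turn about the vertical. I therefore eased the grip over the tub until the tray swung mouth-down, to an estimated 46°. I then set the empty tray flat on the bench. All four stones present (white, terracotta, amber and blue) show inside the tub in the top view.

**Last checks:**
- The tub was knocked about 2 cm aside during the panel work, with the stones already in it.
- After that, the tub position from the two cameras agreed to about 4 mm. The fit left errors of 1–2 pixels; I put these down to the rim being wider than modelled and read the tub as flat.
- The tray outline also matched a tray lying flat.
- The mallet, glue bottle and jar look unmoved in the pictures; I did not re-measure them.
- The gripper stood clear above the empty rack at hand-in.

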